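Snap the retaining ring onto the sample carousel hub with spreading pliers

TASK

The carousel's retaining ring lies loose on top of the hub's collar. Take the spreading pliers from their stand, spread the ring by its two eyes, bring it down past the collar and let it close centred and flat in the groove under the collar, never touching the ring with the gripper itself. Then hang the pliers back in their stand and let go, without disturbing the things around.

Things in the scene. Friction and masses are not known exactly. Their poses are not given: they have to be found in the camera images.
- carousel: Fixed sample carousel: round white base 256 mm across, grey deck 240 mm across (top 50 mm above the bench) with capped glass tubes in a circle of radius 102 mm (tops 104 mm above the bench), bare aluminium hub in the middle. Origin on the bench under the centre, z up.
- groove (a point): On the hub's axis, 66 mm above the bench, level with the seat flange's top: where the ring's origin is when home. Hub from below: seat flange 106 mm across (top at 66 mm), groove 79 mm across (66 to 76 mm), collar 87 mm across (76 to 81 mm), pilot stub 74 mm across (81 to 93 mm). Straight down past the collar the ring has 15 mm to go.
- ring: Loose C-shaped steel ring, 119 x 96 x 6 mm, 8 mm wide section, inner radius 40 mm closed. Origin: centre of its circle, on its underside; z up, x from the centre to the gap between the eyes. Starts flat on the collar (underside at 81 mm), turned any way. Stiff back at -x; two arms pivot 20 degrees either side of the back, sprung shut. It slides along when its eyes are pulled.
- ring_left (a joint): Opening of the ring's +y arm: 0 closed, 0.30 rad the stop; 0.15 rad is each eye 15 mm outward. Spring 0.2 N m closed plus 1.0 N m per rad (2 to 4 N at the eye, 98 mm from the pivot). To pass the collar both arms need 0.13 rad or more, with the ring's centre 4 to 8 mm off the hub's axis towards the ring's own back (-x).
- ring_right (a joint): The same for the -y arm. Once the ring is down, and before it closes, it must be pulled towards its +x until its back meets the groove's wall: that centres it (the arms alone do not, but the pins still in the eyes can pull it home afterwards too). Pull and press with only a few newtons: the pliers can pivot in the grip.
- eye_left (a point): Centre of the square 16 x 16 mm through hole in the ring's +y eye, on the eye's top face. With the ring closed it lies at x = 57, y = +24, z = 6 mm in the ring's frame. The eye is 28 x 28 mm outside.
- eye_right (a point): The same for the -y eye (y = -24 mm).
- pliers: Loose spreading pliers, 0.24 kg, 204 mm long, hung upright, tips down. Origin: middle of the crossbar (64 mm along x, 20 along y, 12 high) that rests on the stand; z up to the handles; y the way handles and tips move; front and back alike. Two levers pivot at y = +-24 mm, z = 0, geared together; squeezing the black rubber handles spreads the tips.
- lever_left (a joint): Turn of the +y lever: 0 free, 0.29 rad the stop. Each 0.1 rad moves each tip 10 mm outward and each handle 7 mm inward. The return spring pushes 14 N on each handle when free, 19 N at the stop; the ring adds up to 6 N. A squeeze of 0.05 to 0.06 rad carries the pliers: there the handle faces are parallel and the pins 48 mm apart, like the eyes of the closed ring.
- lever_right (a joint): The same for the -y lever, always equal to the left one.
- tip_left (a point): Lower end of the +y pin, 108 mm below the pliers' origin. The pin is round, 8 mm thick, round-ended, and sticks out 16 mm below a collar (20 x 18 mm) that can push an eye down. The pins are 37 mm apart when free, 48 mm at a lever turn of 0.055 rad, about 94 mm at 0.27. Spreading that far lifts the pin ends about 3 mm.
- tip_right (a point): Lower end of the -y pin.
- handle_left (a point): Middle of the outer face of the +y handle, 68 mm above and 31 mm beside the pliers' origin: the place to grip. The faces are 26 mm wide (x), 56 mm high, 62 mm apart when free, 14 mm less per 0.1 rad of lever turn; the handles end 97 mm above the origin.
- handle_right (a point): The same for the -y handle.
- stand: Fixed stand of the pliers, white plastic, 110 x 90 mm foot, two upright cheeks 134 mm high, 44 mm apart inside. Origin on the bench under its middle. The cheeks' tops have a notch (6 mm play each way along y, 4.5 mm along x) in which the crossbar lies.
- rest (a point): Where the pliers' origin is when they hang in the stand, 128 mm above the bench; the pliers' y lies along the stand's y (either way round).
- bottle: Bystander: white bottle with blue cap, 68 mm across, 165 mm high, origin under its middle; loose, to be left alone.
- tipbox: Bystander: grey and white pipette-tip box 87 x 122 x 67 mm, origin under its middle; loose, to be left alone.
- jar: Bystander: white jar 72 mm across, 85 mm high, origin under its middle; loose, to be left alone.

How it is judged (in metres and radians):
On the way, in this order (a step that is already met when the one before it is completed fails the run):
1. the pliers are lifted out of their stand (z of pliers in the frame of rest above 0.03 m), for 0.1 s.
2. the pliers spread both arms of the ring (value of joint each of ring_left, ring_right above 0.08 rad and contact force between pliers and ring above 1 N), for 0.1 s.
3. the ring has closed in the groove (z of ring in the frame of groove between -0.002 and 0.0035 m and horizontal distance between ring and groove below 0.0035 m and angle between the z axis of ring and the z axis of carousel, either way round below 0.05 rad and value of joint each of ring_left, ring_right below 0.06 rad), for 0.2 s.
At the end, for the whole second after the job is handed in: The ring lies flat (within 0.05 rad) on the seat flange in the groove (underside within 3.5 mm of it, centre within 3.5 mm of the hub's axis) with both arms closed (under 0.06 rad), the pliers hang upright in their stand (origin within 10 mm of the rest point), both at rest (all of step 3 and distance between pliers and rest below 0.01 m and angle between pliers's own z axis and vertical below 0.06 rad and linear speed of each of pliers, ring below 0.02 m/s); the robot touches nothing.
It fails at once if the gripper or arm touches the ring (contact force between any of the fingers, the arm and ring above 1 N).
It fails at once if the ring comes off the hub (horizontal distance between ring and groove above 0.04 m or z of ring in the frame of groove above 0.06 m).
It fails at once if a bystander is moved more than 25 mm (distance of any of bottle, tipbox, jar from where it was at the start of the episode above 0.025 m).
It also fails if it takes over 58 s, if anything falls off the work surface, if the arm or the gripper's body presses on something with over 40 N, if the wrist force passes 120 N, or if a joint passes its speed limit or range.

ROBOT

A 7-joint arm with a two-finger parallel gripper is mounted at the origin on the work surface. World frame = base frame: x ahead of the robot, y to its left, z up, the work surface at z = 0. Lengths are in mm, angles in rad, forces in N, time in s.
With the tool pointing down it reaches from about 400 to 875 mm from the base axis. Payload 4.4 kg.
Tool frame: the origin (TCP) lies midway between the tips of the shut fingers; the grasp point (between the pads) lies 19 mm behind it; z points along the fingers, y is the direction in which the jaws open and shut (so a half turn about z gives the same grasp; the last joint's range is limited). The gripper opens to 85 mm and grips with 20 to 120 N. Pads are 22 mm wide; open, the fingers measure 114 mm over their backs; the gripper's body (76 mm by 85 mm) begins 54 mm behind the grasp point. The pads swing forward as they close: fully open they stand 13 mm farther back than shut.
Start: joints at [1.232, 0.628, 0.038, 1.517, -0.027, 0.996, -0.02], TCP at [175.156, -625.97, 231.313] pointing down, gripper open.
Joint ranges: [-3.06, 3.06], [-0.37, 2.12], [-1.25, 1.32], [0.18, 2.47], [-1.1, 4.24], [0.23, 1.98], [-2.94, 2.94]. Speed limits (rad/s): [2.57, 2.57, 3.14, 3.14, 3.14, 3.14, 3.14].

INTERFACE

Orientations are given as [roll, pitch, yaw] about the fixed x, y, z axes, in that order (R = Rz(yaw) Ry(pitch) Rx(roll)).
In Python, from cell import ctrl, vision gives the robot as it stands.
- The arm moves only by the tool play_rows, never from a script. Its arguments are lists of equal length, an entry for each row: "slide": the shift along the tool's x, y, z in mm, a list of three; "turn": the turn about the tool's z in rad; "fingers": the opening, from 0 (shut) to 1 (fully open). A call has 1 to 5 rows; each row is the pose to reach, as a shift and turn from the pose measured when the call began, along the tool's axes at that moment; what a row does not reach only later rows make up. A row lasts 1/8 s, in which the tool goes at most 62.5 mm and 10.7 degrees, less where a joint would pass 70% of its speed; a pose out of reach is approached as far as the arm can. A call with a gripper value outside its range is refused whole. The fingers move at their own pace and stop on an object; the grip force is fixed at half the most. Time passes only in rows, so rows that repeat a pose let the fingers close. It gives the time, the measured TCP pose, the force and the opening at its end, in the units of the state.
- ctrl.read_state(): the state, without advancing time (a new reading comes with each control period).
- vision.get_image(name): name is "scene" or "side" or "wrist"; returns (picture, depth): 384x512x3 uint8, blue, green, red; 384x512 float32, mm along the optical axis (not along the pixel's ray), 0 where there is no reading.
- vision.camera_params(name): a dict with "fx", "fy", "cx", "cy" (pixels), "dist_coeffs" ([k1, k2, p1, p2, k3] as OpenCV has them; the pictures are not rectified), "position" and "rotation" of the camera in the world. Camera axes: x right, y up, looking along -z (the intrinsics and any distortion apply to the point x, -y, -z); pixel columns grow to the right and rows downward; lengths in mm; the calibration is good to about 2 mm. A picture is of the moment at which its call begins: read the wrist's pose just before it. camera_params takes no time and is no camera call; for the wrist camera it gives the pose at the moment of the call.
- ctrl.finish_job(): hands the job in, once; it reports no verdict.
The state is a dict: "clock": time; "qpos": joint angles; "qd": joint speeds; "tau": joint torques, N m; "eef_pos": TCP position; "tool_rot": TCP orientation; "force": force on the tool from outside, world axes, zero at the start; "torque": the same for the moment, N m; "width": finger opening in mm.
Only numpy, scipy, OpenCV 4.12 (cv2) and the standard library are available. Lean on these libraries where they do the work, as an engineer would, in place of code of your own. Each camera call takes 0.05 s, during which the arm holds its last target.

## Working session

There is one attempt and no reset: what is moved stays moved. The work goes in short steps, Python scripts to look and compute and a tool call to move; the robot and the scene stay as the last step left them, time stands still between calls to the robot, and variables do not carry over. Pictures are saved under pics/ and viewed, and the job is handed in when it is done.

Besides the shell and the picture viewer there is one more tool, called as name(argument=value, ...) on one line, values as JSON. play_rows: Moves the arm, as the interface text tells. Its arguments: {"type":"object","properties":{"slide":{"type":"array"},"turn":{"type":"array"},"fingers":{"type":"array"}},"required":["slide","turn","fingers"]}

```bash
ls; mkdir -p pics; python3 - <<'E'
from cell import ctrl, vision
import cv2,json
s=ctrl.read_state(); print(s)
for n in ("scene","side","wrist"):
    im,d=vision.get_image(n); cv2.imwrite(f"pics/{n}0.png",im); 
    import numpy as np; np.save(f"pics/{n}0.npy",d); print(n,vision.camera_params(n))
E
```

```text
pics
{'clock': 0.0, 'qpos': array([ 1.23225171,  0.62932691,  0.03843203,  1.5184025 , -0.02698447,
        0.99631674, -0.02001331]), 'qd': array([-0.00022312, -0.00026161,  0.00029455,  0.00202924, -0.00106108,
        0.00227501, -0.00035915]), 'tau': array([ 6.29326018e-05, -5.63419175e+01,  1.22631177e+00, -1.93451160e+01,
        1.09681534e-02,  1.03109048e-02,  2.19728065e-06]), 'eef_pos': array([ 174.94748953, -625.33992175,  230.39035142]), 'tool_rot': array([-3.13965719e+00,  3.26701702e-05,  2.72747046e-01]), 'force': array([ 0.19646929, -0.78676854,  0.08016403]), 'torque': array([-0.02324075,  0.00565472,  0.00268544]), 'width': 85.45238980550037}
scene {'fx': 353.39143614082974, 'fy': 353.39143614082974, 'cx': 253.02495421928924, 'cy': 192.519131913978, 'dist_coeffs': array([0.01587713, 0.        , 0.        , 0.        , 0.        ]), 'position': array([983.54448   , -58.76352406, 805.80570741]), 'rotation': array([ 0.61699985, -0.0068534 ,  1.46673913])}
side {'fx': 436.014099292125, 'fy': 436.014099292125, 'cx': 254.83531064253702, 'cy': 192.24463668743945, 'dist_coeffs': array([-0.15970213,  0.        ,  0.        ,  0.        ,  0.        ]), 'position': array([180.39668446, 914.09427135, 783.55530435]), 'rotation': array([ 0.99537653,  0.01810032, -2.80221996])}
wrist {'fx': 266.63100808478436, 'fy': 266.63100808478436, 'cx': 253.32914767213342, 'cy': 189.01548203274209, 'dist_coeffs': array([-0.02278379,  0.        ,  0.        ,  0.        ,  0.        ]), 'position': array([ 244.69637562, -605.77080762,  373.52219087]), 'rotation': array([-2.88172254e-01,  1.26859991e-03, -1.29917520e+00])}
```

View pics/scene0.png

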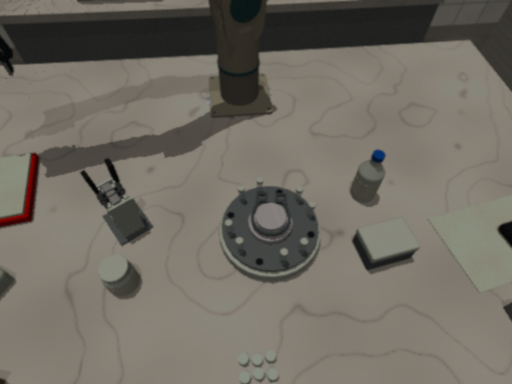

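View pics/side0.png

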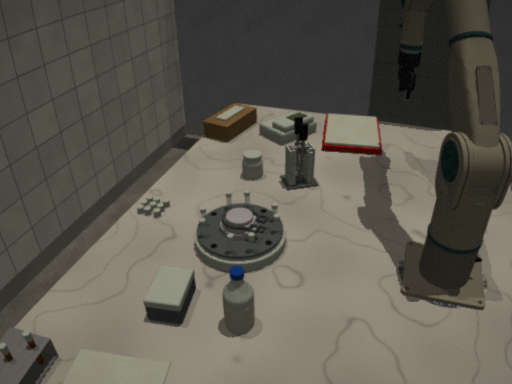

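View pics/wrist0.png

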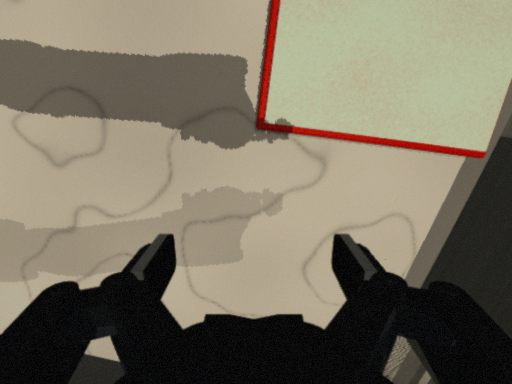

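The scene camera shows the stand and pliers near (112,195), the carousel near (270,225), the jar at (118,275), the tip box at (387,242) and the bottle at (368,178). Next I'll write helpers and zoom in.

```bash
cat > h.py <<'E'
from cell import ctrl, vision
import cv2,numpy as np
from scipy.spatial.transform import Rotation as Rn
def K(p): return np.array([[p['fx'],0,p['cx']],[0,p['fy'],p['cy']],[0,0,1.]])
def RR(e): return Rn.from_euler('xyz',e).as_matrix()
def rays(p,uv):
    uv=np.asarray(uv,float).reshape(-1,1,2)
    n=cv2.undistortPoints(uv,K(p),p['dist_coeffs'])[:,0]
    d=np.c_[n[:,0],-n[:,1],-np.ones(len(n))]
    return d@RR(p['rotation']).T
def onz(p,uv,z):
    d=rays(p,uv); o=np.array(p['position']); t=(z-o[2])/d[:,2]; return o+t[:,None]*d
def byd(p,uv,dep): return np.array(p['position'])+rays(p,uv)*np.asarray(dep,float).reshape(-1,1)
def proj(p,X):
    X=np.asarray(X,float).reshape(-1,3); c=(X-np.array(p['position']))@RR(p['rotation'])
    c=c*[1,-1,-1]; return cv2.projectPoints(c.reshape(-1,1,3),np.zeros(3),np.zeros(3),K(p),p['dist_coeffs'])[0][:,0]
def cloud(p,dep):
    h,w=dep.shape; v,u=np.mgrid[0:h,0:w]; uv=np.stack([u,v],-1).reshape(-1,2)
    return byd(p,uv,dep.ravel()).reshape(h,w,3)
def crop(im,x0,x1,y0,y1,s,name,g=1.0):
    c=np.clip(im[y0:y1,x0:x1].astype(float)*g,0,255).astype(np.uint8)
    cv2.imwrite(name,cv2.resize(c,None,fx=s,fy=s,interpolation=cv2.INTER_CUBIC))
E
python3 - <<'E'
from h import *
im=cv2.imread('pics/scene0.png'); crop(im,205,335,170,285,6,'pics/sc_car.png',1.6); crop(im,70,160,140,250,5,'pics/sc_pl.png',1.6)
im=cv2.imread('pics/side0.png'); crop(im,185,295,180,270,7,'pics/si_car.png',1.6); crop(im,270,330,105,195,6,'pics/si_pl.png',1.6)
E
```

```text
(no output)
```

View pics/sc_car.png

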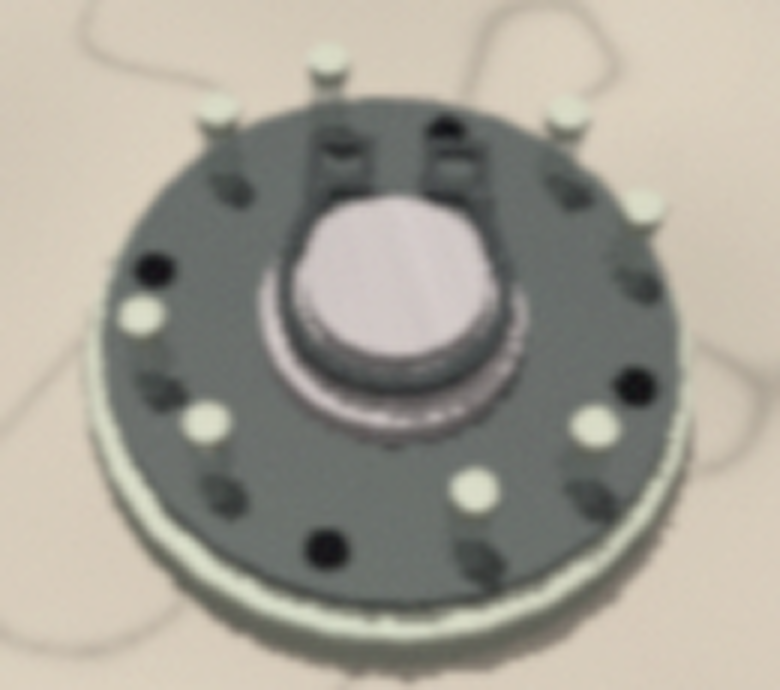

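View pics/sc_pl.png

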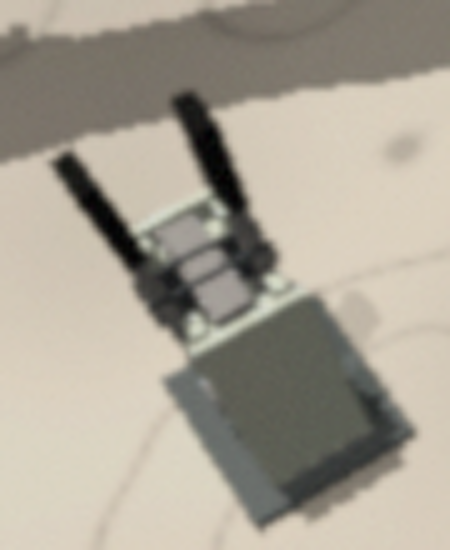

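View pics/si_car.png

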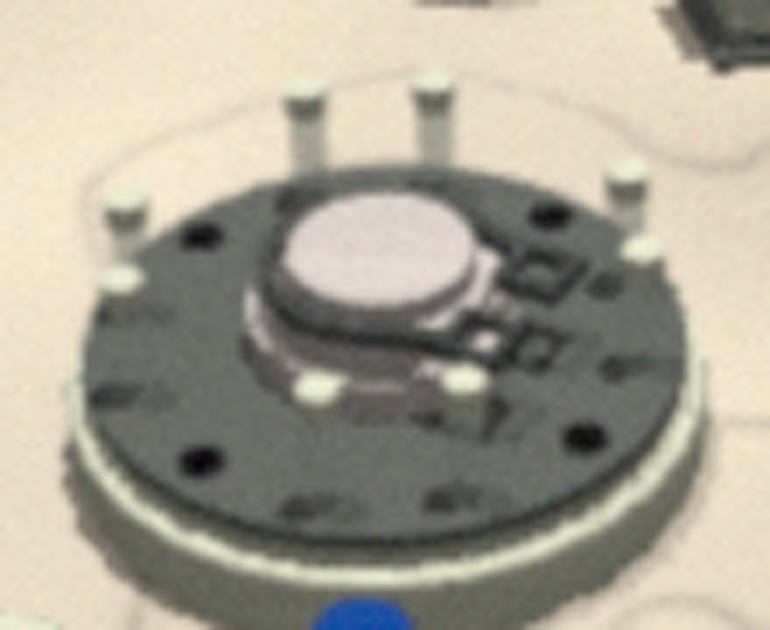

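View pics/si_pl.png

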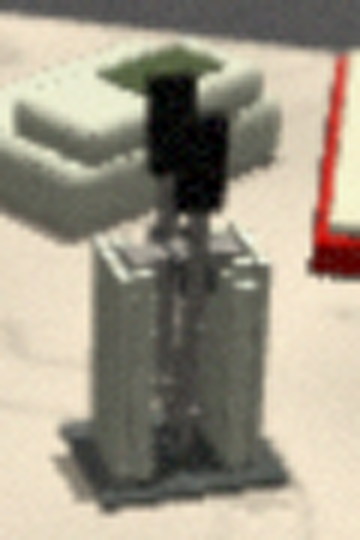

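```bash
python3 - <<'E'
from h import *
P={n:vision.camera_params(n) for n in('scene','side')}
p=P['scene']
c=lambda x,y:(70+x/5-.0,140+y/5)
print('handle tops',onz(p,[c(66,158),c(187,100)],223))
print('cheek corners',onz(p,[c(135,228),c(208,190),c(190,358),c(308,292)],134))
# hub top masks
for n,z,box in (('scene',93,(240,300,190,250)),('side',93,(215,265,200,240))):
    im=cv2.imread(f'pics/{n}0.png'); hsv=cv2.cvtColor(im,cv2.COLOR_BGR2HSV)
    x0,x1,y0,y1=box; g=im[y0:y1,x0:x1].astype(int); m=((g.min(2)>95)&(hsv[y0:y1,x0:x1,1]<60)).astype(np.uint8)
    k,l,st,ce=cv2.connectedComponentsWithStats(m); 
    for i in range(1,k):
        if st[i,4]>60:
            cs,_=cv2.findContours((l==i).astype(np.uint8),cv2.RETR_EXTERNAL,cv2.CHAIN_APPROX_NONE)
            q=onz(P[n],cs[0][:,0]+[x0,y0],z)[:,:2]; (cx,cy),r=cv2.minEnclosingCircle(q.astype(np.float32)); print(n,st[i],ce[i]+[x0,y0],'c',cx,cy,r, onz(P[n],[ce[i]+[x0,y0]],z))
# tube caps
D={n:np.load(f'pics/{n}0.npy') for n in P}
for n in P:
    C=cloud(P[n],D[n]); 
    for nm,z0,z1,ctr in(('hubtop',90,96,None),('deck',47,53,None)):
        m=(C[...,2]>z0)&(C[...,2]<z1)&(D[n]>0)&(C[...,0]>380)&(C[...,0]<760)&(abs(C[...,1]+60)<250)
        q=C[m][:,:2]; print(n,nm,len(q),q.mean(0),np.median(q,0),cv2.minEnclosingCircle(q.astype(np.float32)) if len(q) else 0)
print('eyes scene',onz(p,[(205+340/6,170+165/6),(205+457/6,170+170/6)],87))
s=P['side']; print('eyes side',onz(s,[(185+543/7,180+275/7),(185+535/7,180+348/7)],87))
E
```

```text
handle tops [[ 484.12364567 -360.10889867  223.        ]
 [ 456.54742023 -314.34332075  223.        ]]
cheek corners [[ 453.93690781 -367.09318933  134.        ]
 [ 434.34618854 -336.09852403  134.        ]
 [ 529.89028106 -332.16589247  134.        ]
 [ 498.88760948 -283.44972066  134.        ]]
scene [ 14  13  33  26 650] [270.36615385 215.56153846] c 551.52880859375 31.835887908935547 38.279232025146484 [[551.61669721  32.48257729  93.        ]]
scene [ 8 26 25 25 79] [255.59493671 230.29113924] c 581.948974609375 4.851493835449219 41.0415153503418 [[587.57435101  -6.55940072  93.        ]]
side [ 0  0 13  9 89] [220.2247191  203.07865169] c 619.1677856445312 -0.7246912717819214 25.044721603393555 [[620.74817411  -3.12362849  93.        ]]
side [34  0 16  7 85] [257.47058824 202.28235294] c 524.01904296875 -35.05392074584961 26.063922882080078 [[522.33492131 -39.18683168  93.        ]]
side [ 11   8  30  16 353] [239.68271955 215.39093484] c 543.2573852539062 37.172454833984375 43.49254608154297 [[547.3824145  34.8137658  93.       ]]
scene hubtop 710 [551.05519412  25.17748729] [551.17453134  32.84146014] ((524.1063232421875, -82.81362915039062), 226.07308959960938)
scene deck 4141 [566.61555604  28.4580953 ] [576.98780514  26.36049269] ((594.6612548828125, -80.94841003417969), 242.0681915283203)
side hubtop 435 [547.59159276  22.32845457] [548.74758609  35.74399295] ((502.08612060546875, -80.96318817138672), 230.21469116210938)
side deck 2083 [543.44613507  50.11538453] [532.36279185  68.36218925] ((572.7803344726562, -85.11869049072266), 242.16586303710938)
eyes scene [[494.00333883  18.77340374  87.        ]
 [501.2510929   66.34839599  87.        ]]
eyes side [[485.75056799  24.73050287  87.        ]
 [474.07565766  68.70313203  87.        ]]
```

```bash
cat >> h.py <<'E'
def to(xyz,yaw=None):
    s=ctrl.read_state(); R=RR(s['tool_rot']); d=R.T@(np.array(xyz,float)-s['eef_pos'])
    x=R[:,0]; y0=np.arctan2(x[1],x[0]); t=0 if yaw is None else -((yaw-y0+np.pi)%(2*np.pi)-np.pi)
    print('t',round(s['clock'],2),'pos',s['eef_pos'].round(1),'yaw',round(y0,3),'F',s['force'].round(1),'w',round(s['width'],1),'| slide',d.round(1),'turn',round(t,3))
E
python3 -c "
from h import *
to([419,-368,290],np.radians(32))"
```

```text
t 0.15 pos [ 175.  -625.5  230.6] yaw 0.273 F [ 0.6 -0.2  0.5] w 85.6 | slide [ 304.3 -182.3  -59.1] turn -0.286
```

play_rows(slide=[[50,-30,-20],[101,-61,-40],[152,-91,-59],[203,-122,-59],[254,-152,-59]], turn=[-0.08,-0.16,-0.24,-0.286,-0.286], fingers=[1,1,1,1,1])

```text
clock: 0.78
eef_pos: [379.8, -409.2, 290.1]
tool_rot: [-3.141, -0.001, 0.559]
force: [0.6, 0.3, 0.8]
width: 85.5
```

```bash
python3 -c "
from h import *
to([419,-368,290],np.radians(32))"
```

```text
t 0.78 pos [ 379.8 -409.2  290.1] yaw 0.559 F [0.6 0.3 0.8] w 85.5 | slide [ 55.1 -14.2   0.1] turn 0.0
```

play_rows(slide=[[28,-7,0],[55,-14,0],[55,-14,0]], turn=[0,0,0], fingers=[1,1,1])

```text
clock: 1.15
eef_pos: [420.8, -365.9, 289.9]
tool_rot: [-3.14, -0.002, 0.564]
force: [-0.1, 0.3, 0.2]
width: 85.4
```

```bash
python3 -c "
from h import *
to([419,-368,290],np.radians(32))
p=vision.camera_params('wrist'); im,d=vision.get_image('wrist'); print(p)
np.save('pics/w1.npy',d); cv2.imwrite('pics/w1.png',im)"
```

```text
t 1.15 pos [ 420.8 -365.9  289.9] yaw 0.564 F [-0.1  0.3  0.2] w 85.4 | slide [-2.7  0.8 -0.1] turn 0.005
{'fx': 266.63100808478436, 'fy': 266.63100808478436, 'cx': 253.32914767213342, 'cy': 189.01548203274209, 'dist_coeffs': array([-0.02278379,  0.        ,  0.        ,  0.        ,  0.        ]), 'position': array([ 481.81390162, -327.13968805,  433.00055901]), 'rotation': array([-0.28640098,  0.00156461, -1.00807707])}
```

View pics/w1.png

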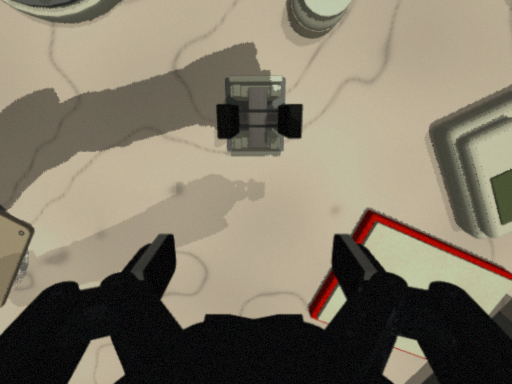

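The wrist view shows the handles as two black boxes at about (228,121) and (290,121), with the stand beneath. The image axes line up with the stand.

```bash
cat > pl.py <<'E'
from h import *
import sys
def handles(im,p,box,z):
    x0,x1,y0,y1=box; g=im[y0:y1,x0:x1].max(2)<28
    k,l,st,ce=cv2.connectedComponentsWithStats(g.astype(np.uint8)); out=[]
    for i in range(1,k):
        if st[i,4]>150:
            print(st[i]); cs,_=cv2.findContours((l==i).astype(np.uint8),cv2.RETR_EXTERNAL,cv2.CHAIN_APPROX_NONE)
            q=cs[0][:,0]+[x0,y0]; X=onz(p,q,z)[:,:2]; print('rect',cv2.minAreaRect(X.astype(np.float32)))
E
python3 - <<'E'
from pl import *
p=vision.camera_params('wrist'); im=cv2.imread('pics/w1.png'); d=np.load('pics/w1.npy')
handles(im,p,(200,320,60,170),225)
C=cloud(p,d)[60:170,200:320]; 
m=(C[...,2]>215)&(C[...,2]<235); q=C[m]; print('top pts',len(q),np.median(q,0)); 
yv=np.array([np.sin(.564),-np.cos(.564)]); xv=np.array([np.cos(.564),np.sin(.564)]); o=np.array([481,-328])
a=(q[:,:2]-o)@yv; b=(q[:,:2]-o)@xv
for s in(-1,1):
    k=a*s>0; print(s,len(a[k]),np.percentile(a[k],[3,50,97]),np.percentile(b[k],[3,50,97]),np.median(q[k],0))
m=(C[...,2]>131)&(C[...,2]<138); q=C[m];a=(q[:,:2]-o)@yv; b=(q[:,:2]-o)@xv; print('cheeks',len(a),np.percentile(a,[2,98]),np.percentile(b,[2,98]), cv2.minAreaRect(q[:,:2].astype(np.float32)))
E
```

```text
[ 17  44  23  34 678]
rect ((463.7566223144531, -316.6719970703125), (24.333993911743164, 16.260923385620117), 32.924781799316406)
[ 77  45  24  32 659]
rect ((488.14398193359375, -355.510009765625), (22.81803321838379, 17.68433952331543), 32.18805694580078)
top pts 1112 [ 477.65430155 -349.32037496  224.07002064]
-1 550 [-27.41126895 -21.71900028 -16.53692538] [-20.79751399  -8.70152647   2.98371206] [ 462.01560192 -314.19220988  224.09939579]
1 562 [26.17570395 31.16237488 37.0203749 ] [-20.99993328  -8.91933121   2.76756876] [ 490.12229084 -359.13519432  224.03545463]
cheeks 2251 [-21.67830086  26.53095075] [-50.31676278  33.28272181] ((475.08087158203125, -334.6685485839844), (84.46241760253906, 55.53274154663086), 32.11893844604492)
```

```bash
python3 -c "
from h import *
to([476,-336.5,290],.562)"
```

```text
t 1.2 pos [ 419.2 -367.7  289.9] yaw 0.561 F [-0.3 -0.6 -0.1] w 85.5 | slide [64.6  3.8 -0.1] turn -0.001
```

play_rows(slide=[[33,2,0],[64.5,4,0],[64.5,4,0],[64.5,4,20],[64.5,4,40]], turn=[0,0,0,0,0], fingers=[1,1,1,1,1])

```text
clock: 1.82
eef_pos: [474.0, -338.9, 249.5]
tool_rot: [-3.141, 0.001, 0.558]
force: [-0.4, -0.3, -0.6]
width: 85.7
```

```bash
python3 -c "
from h import *
to([476,-336.5,175],.562)
p=vision.camera_params('wrist'); im,d=vision.get_image('wrist')
np.save('pics/w2.npy',d); cv2.imwrite('pics/w2.png',im)"
```

```text
t 1.82 pos [ 474.  -338.9  249.5] yaw 0.558 F [-0.4 -0.3 -0.6] w 85.7 | slide [ 3.  -1.  74.5] turn -0.004
```

View pics/w2.png

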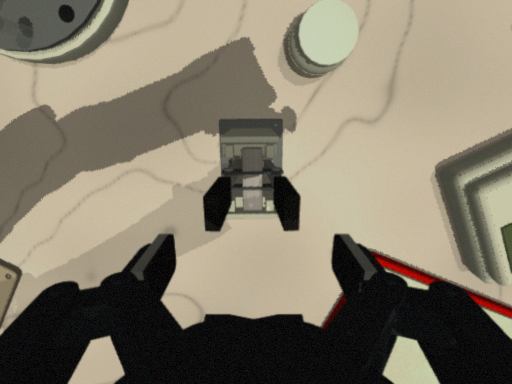

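The handles sit centred between the fingers: midpoint u≈252 against 253 for the fingers. I'll go down.

play_rows(slide=[[2,-0.5,25],[3,-1,50],[3,-1,74],[3,-1,74],[3,-1,74]], turn=[-0.004,-0.004,-0.004,-0.004,-0.004], fingers=[1,1,1,1,1])

```text
clock: 2.5
eef_pos: [473.9, -336.5, 173.7]
tool_rot: [-3.138, 0.003, 0.561]
force: [0.7, 0.3, 0.9]
width: 85.3
```

```bash
python3 -c "
from h import *
to([476,-336.5,175],.562)
p=vision.camera_params('wrist'); im,d=vision.get_image('wrist')
np.save('pics/w3.npy',d); cv2.imwrite('pics/w3.png',im)"
```

```text
t 2.5 pos [ 473.9 -336.5  173.7] yaw 0.561 F [0.7 0.3 0.9] w 85.3 | slide [ 1.7  1.1 -1.3] turn -0.001
```

View pics/w3.png

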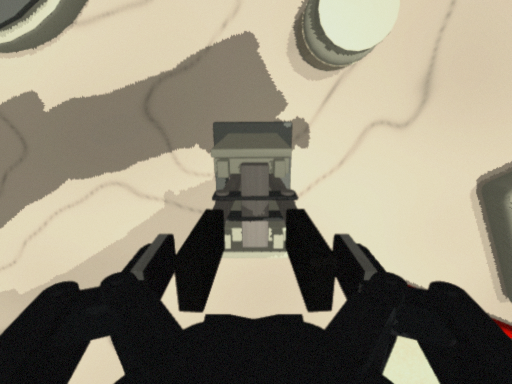

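The fingers straddle the handles. I'll squeeze to the carrying width of about 54 mm.

play_rows(slide=[[1,0,-1],[1,0,-1],[1,0,-1],[1,0,-1]], turn=[0,0,0,0], fingers=[0.8,0.7,0.64,0.64])

```text
clock: 3.05
eef_pos: [476.2, -336.8, 177.5]
tool_rot: [3.141, 0.002, 0.561]
force: [-1.7, 0.2, 11.2]
width: 55.0
```

```bash
python3 -c "
from h import *
to([476,-336.5,175],.562)
p=vision.camera_params('wrist'); im,d=vision.get_image('wrist')
np.save('pics/w4.npy',d); cv2.imwrite('pics/w4.png',im)"
```

```text
t 3.05 pos [ 476.2 -336.8  177.5] yaw 0.561 F [-1.7  0.2 11.2] w 55.0 | slide [-0.1 -0.3  2.5] turn -0.001
```

View pics/w4.png

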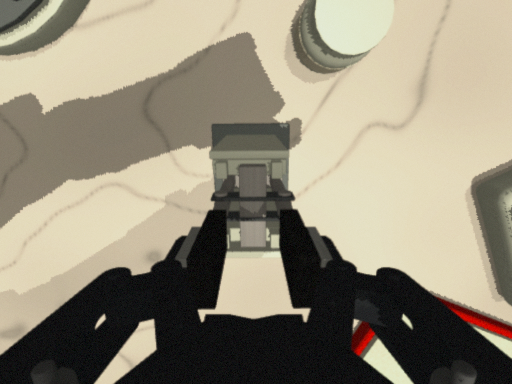

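Gripped at 55 mm. I'll lift gently and check.

play_rows(slide=[[0,0,-6],[0,0,-20],[0,0,-40],[0,0,-60],[0,0,-80]], turn=[0,0,0,0,0], fingers=[0.64,0.64,0.64,0.64,0.64])

```text
clock: 3.72
eef_pos: [476.3, -336.6, 258.7]
tool_rot: [3.141, 0.002, 0.561]
force: [-0.6, -0.8, -2.8]
width: 54.7
```

play_rows(slide=[[0,0,-25],[0,0,-50],[0,0,-75],[0,0,-75],[0,0,-75]], turn=[0,0,0,0,0], fingers=[0.64,0.64,0.64,0.64,0.64])

```text
clock: 4.35
eef_pos: [475.7, -336.0, 332.9]
tool_rot: [-3.14, 0.002, 0.561]
force: [0.0, 0.3, -2.8]
width: 55.1
```

```bash
python3 -c "
from h import *
to([476,-336.5,325],.562)
for n in('wrist','side'):
  p=vision.camera_params(n); im,d=vision.get_image(n)
  np.save(f'pics/{n}5.npy',d); cv2.imwrite(f'pics/{n}5.png',im)
  if n=='side': crop(im,250,350,40,200,4,'pics/side5c.png',1.6)
"
```

```text
t 4.35 pos [ 475.7 -336.   332.9] yaw 0.561 F [ 0.   0.3 -2.8] w 55.1 | slide [0.  0.6 7.9] turn -0.001
```

View pics/wrist5.png

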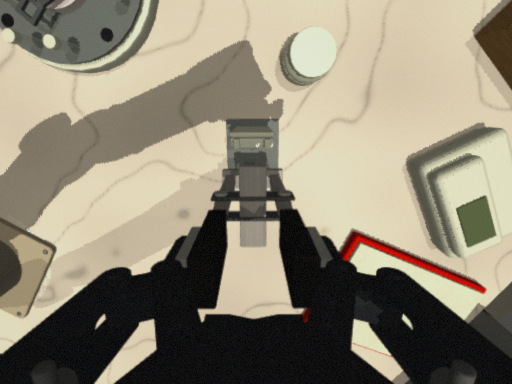

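View pics/side5c.png

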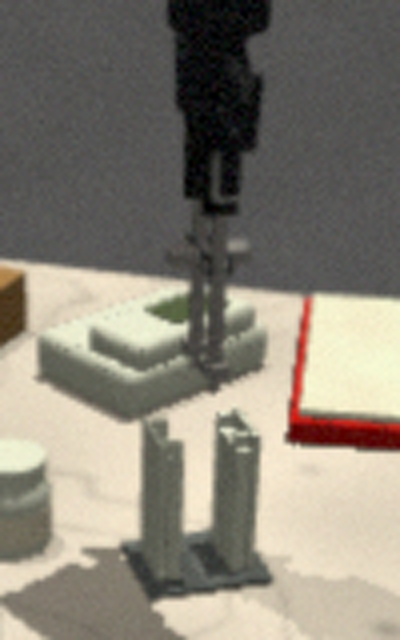

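Pliers are hanging straight and clear of the stand at (200,400) in the side crop. Now I'll carry them over to the ring.

```bash
python3 -c "
from h import *
to([495,43,325],-.152)"
```

```text
t 4.45 pos [ 475.6 -336.   332.4] yaw 0.561 F [-0.3  0.  -1.8] w 55.0 | slide [ 218.2 -310.5    7.4] turn 0.713
```

play_rows(slide=[[15,-20,0],[38,-54,0],[65,-92,0],[91,-130,0],[118,-168,0]], turn=[0.08,0.18,0.28,0.38,0.48], fingers=[0.64,0.64,0.64,0.64,0.64])

```text
clock: 5.08
eef_pos: [485.5, -129.4, 331.5]
tool_rot: [-3.141, 0.005, 0.078]
force: [0.8, -0.5, -2.8]
width: 54.7
```

```bash
python3 -c "
from h import *
to([495,43,325],-.152)"
```

```text
t 5.08 pos [ 485.5 -129.4  331.5] yaw 0.078 F [ 0.8 -0.5 -2.8] w 54.7 | slide [  22.9 -171.1    6.5] turn 0.23
```

play_rows(slide=[[5,-38,0],[10,-76,2],[15,-114,4],[20,-150,6],[22,-171,6]], turn=[0.08,0.15,0.21,0.23,0.23], fingers=[0.64,0.64,0.64,0.64,0.64])

```text
clock: 5.7
eef_pos: [493.4, 45.1, 324.5]
tool_rot: [-3.142, 0.007, -0.15]
force: [-0.2, -0.2, -0.9]
width: 54.9
```

play_rows(slide=[[0,0,0],[0,0,0]], turn=[0,0], fingers=[0.64,0.64])

```text
clock: 5.95
eef_pos: [493.1, 44.0, 323.9]
tool_rot: [3.14, 0.008, -0.15]
force: [0.3, -0.2, -2.2]
width: 54.8
```

```bash
python3 -c "
from h import *
to([495,43,325],-.152)
for n in('wrist',):
  p=vision.camera_params(n); im,d=vision.get_image(n); np.save('pics/w6p.npy',p,allow_pickle=True)
  np.save(f'pics/{n}6.npy',d); cv2.imwrite(f'pics/{n}6.png',im)
  crop(im,130,380,20,330,2.3,'pics/w6c.png',1.8)
"
```

```text
t 5.95 pos [493.1  44.  323.9] yaw -0.15 F [ 0.3 -0.2 -2.2] w 54.8 | slide [ 2.1  0.7 -1.1] turn 0.002
```

View pics/wrist6.png

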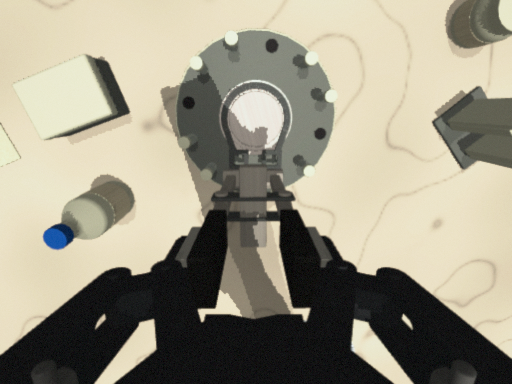

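View pics/w6c.png

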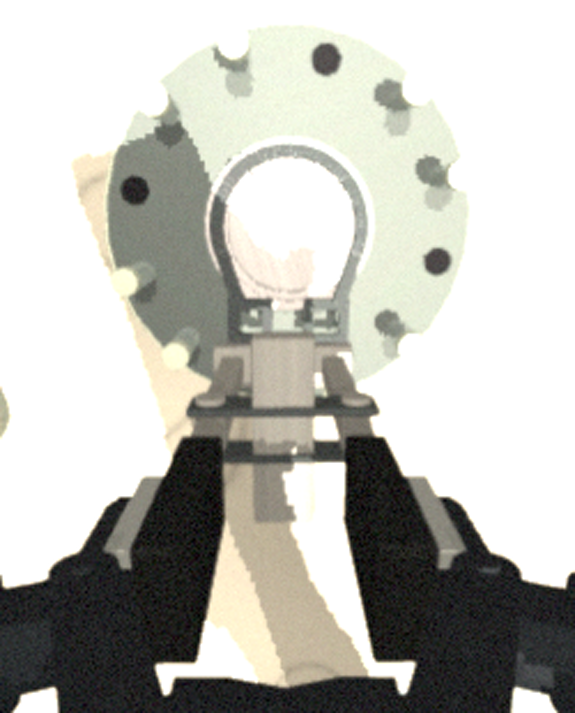

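```bash
python3 -c "
from h import *
im=cv2.imread('pics/wrist6.png'); crop(im,205,305,70,215,5.5,'pics/w6d.png',1.5)
p=np.load('pics/w6p.npy',allow_pickle=True).item()
print(p['position'],p['rotation'])
D=np.load('pics/wrist6.npy'); C=cloud(p,D)
for v in range(145,215,6): print(v,[int(C[v,u,2]) for u in range(220,292,4)])
"
```

```text
[565.72125907  33.61776088 466.24351492] [-2.96411588e-01 -1.40449472e-03 -1.72229210e+00]
145 [50, 49, 85, 88, 66, 80, 80, 92, 93, 92, 93, 93, 81, 81, 66, 87, 51, 51]
151 [49, 52, 50, 87, 87, 88, 88, 88, 67, 66, 66, 87, 86, 86, 87, 87, 50, 49]
157 [50, 50, 49, 87, 51, 49, 87, 87, 50, 50, 49, 88, 51, 50, 51, 87, 50, 50]
163 [48, 49, 51, 88, 51, 50, 87, 88, 50, 50, 49, 87, 50, 49, 49, 88, 51, 50]
169 [50, 51, 50, 87, 184, 279, 280, 278, 279, 281, 281, 280, 183, 184, 184, 184, 50, 50]
175 [51, 193, 193, 192, 193, 280, 279, 279, 280, 279, 279, 280, 191, 192, 193, 193, 49, 50]
181 [50, 217, 217, 217, 192, 280, 280, 280, 280, 281, 280, 279, 192, 216, 218, 218, 51, 50]
187 [1, 238, 238, 235, 192, 280, 280, 280, 281, 279, 280, 279, 192, 222, 240, 238, 239, 0]
193 [276, 276, 269, 270, 271, 279, 281, 281, 280, 281, 279, 281, 272, 270, 270, 276, 277, 277]
199 [281, 282, 282, 282, 282, 282, 282, 282, 282, 282, 281, 283, 283, 282, 282, 282, 282, 282]
205 [286, 285, 276, 1, 0, 280, 279, 280, 280, 279, 281, 281, 0, 0, 263, 285, 286, 286]
211 [317, 317, 278, 0, 0, 279, 281, 281, 281, 280, 281, 279, 0, 0, 0, 315, 318, 319]
```

View pics/w6d.png

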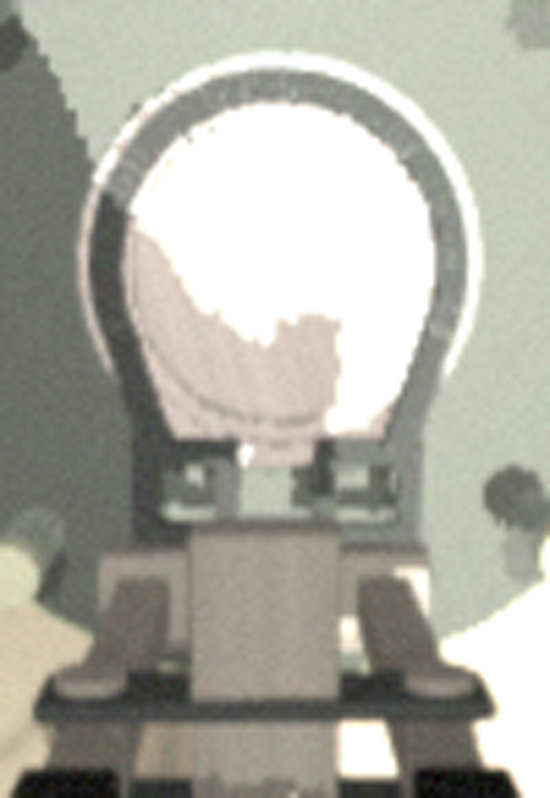

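```bash
cat > ring.py <<'E'
from h import *
def ringfit(p,D,zt,tol=3.2,c0=(550,34),yaw0=3.0,vmax=384,vis=None):
    C=cloud(p,D); r=np.hypot(C[...,0]-c0[0],C[...,1]-c0[1])
    m=(abs(C[...,2]-zt)<tol)&(D>0)&(r<90); m[vmax:]=0
    v,u=np.nonzero(m); X=onz(p,np.c_[u,v],zt)[:,:2]
    y=yaw0; c=np.array(c0,float)
    for _ in range(8):
        xv=np.array([np.cos(y),np.sin(y)]); yv=np.array([-xv[1],xv[0]])
        q=(X-c); a=q@xv; b=q@yv; rr=np.hypot(a,b)
        k=(a<15)&(rr>34)&(rr<54)
        A=np.c_[2*X[k],np.ones(k.sum())]; s=np.linalg.lstsq(A,(X[k]**2).sum(1),rcond=None)[0]
        c=s[:2]; R=np.sqrt(s[2]+c@c)
        e=(a>43)&(abs(b)<60); eyesL=(b[e].max()); 
        # yaw from eye outer extents
        bs=np.sort(b[e]); lo,hi=np.percentile(bs,1),np.percentile(bs,99)
        y=y+np.arctan2((lo+hi)/2,57)*.8
    return c,R,y,(lo,hi),(a[e].min(),np.percentile(a[e],99)),X
E
python3 - <<'E'
from ring import *
p=np.load('pics/w6p.npy',allow_pickle=True).item(); D=np.load('pics/wrist6.npy')
c,R,y,lh,aa,X=ringfit(p,D,87); print(c,R,y,np.degrees(y),lh,aa)
C=cloud(p,D)
def circ(z,tol,r0,r1):
    r=np.hypot(C[...,0]-550,C[...,1]-34); m=(abs(C[...,2]-z)<tol)&(r<r1); v,u=np.nonzero(m); X=onz(p,np.c_[u,v],z)[:,:2].astype(np.float32)
    h=cv2.convexHull(X); e=cv2.fitEllipse(h); return len(X),e,cv2.minEnclosingCircle(X)
print('stub',circ(93,2.5,0,60)); print('deck',circ(50,2,0,150))
xv=np.array([np.cos(y),np.sin(y)]); yv=np.array([-xv[1],xv[0]])
print('eyes',c+57*xv+24*yv,c+57*xv-24*yv, 'mid',c+57*xv)
px=proj(p,[[*(c+57*xv+24*yv),87],[*(c+57*xv-24*yv),87],[*c,93]]); print(px,(px-[205,70])*5.5)
# collar boxes
for z0,z1 in((181,187),):
    m=(C[...,2]>z0)&(C[...,2]<z1); v,u=np.nonzero(m[150:200,200:310]); print('coll',len(v),C[150:200,200:310][m[150:200,200:310]].mean(0))
E
```

```text
[550.95909222  32.32450382] 43.95228342735263 2.980720866047244 170.78272553108667 (np.float64(-37.555429039717694), np.float64(37.56686806869562)) (np.float64(43.009332520745936), np.float64(71.30077695380002))
stub (2351, ((550.3909912109375, 32.553688049316406), (72.88231658935547, 73.19024658203125), 29.409284591674805), ((550.3112182617188, 32.58260726928711), 36.817867279052734))
deck (12269, ((550.32958984375, 32.71574401855469), (237.77926635742188, 238.89627075195312), 136.7997589111328), ((550.4644165039062, 32.663639068603516), 119.87637329101562))
eyes [490.85078411  17.76458293] [498.53936644  65.14480773] mid [494.69507528  41.45469533]
[[271.69569259 159.63867058]
 [238.34355512 159.33727974]
 [255.5271168  118.80917699]] [[366.82630925 493.0126882 ]
 [183.38955314 491.35503857]
 [277.89914237 268.45047345]]
coll 21 [501.35860883  33.67267515 184.33273345]
```

```bash
python3 - <<'E'
from h import *
p=np.load('pics/w6p.npy',allow_pickle=True).item(); D=np.load('pics/wrist6.npy'); C=cloud(p,D)
T=np.array([493.1,44.0,323.9]); yaw=-.15
xv=np.array([np.cos(yaw),np.sin(yaw)]); yv=np.array([np.sin(yaw),-np.cos(yaw)])
f=lambda X:np.c_[(X[:,:2]-T[:2])@xv,(X[:,:2]-T[:2])@yv,X[:,2]].round(1)
im=cv2.imread('pics/wrist6.png'); crop(im,215,290,150,205,9,'pics/w6e.png',1.3)
print('frontbottom',f(onz(p,[(252.8,169.5)],182)),'L/R bottom', f(onz(p,[(205+98/5.5,169.5),(205+428/5.5,169.5)],182)))
q=C[160:215,215:295].reshape(-1,3)
for nm,z0,z1 in(('xbar top',277,283),('col',181,189),('coltop',190,195)):
    k=q[(q[:,2]>z0)&(q[:,2]<z1)]; g=f(k); print(nm,len(g),np.percentile(g,[2,50,98],axis=0))
E
```

```text
frontbottom [[  8.8  -0.9 182. ]] L/R bottom [[  8.9 -33.6 182. ]
 [  8.7  31.9 182. ]]
xbar top 1717 [[ -2.4   -25.868 277.8  ]
 [ 11.2    -0.6   280.6  ]
 [ 32.4    26.1   282.8  ]]
col 37 [[  9.344 -32.008 183.132]
 [  9.7    14.5   186.2  ]
 [ 10.     29.312 188.728]]
coltop 279 [[ -9.088 -32.4   191.   ]
 [  5.4   -15.7   192.3  ]
 [  9.7    29.944 193.9  ]]
```

View pics/w6e.png

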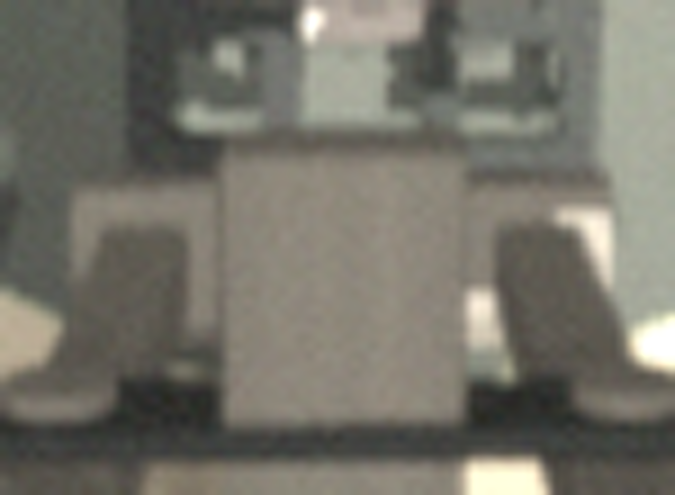

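```bash
python3 - <<'E'
from h import *
p=np.load('pics/w6p.npy',allow_pickle=True).item(); D=np.load('pics/wrist6.npy'); C=cloud(p,D)
m=((C[...,2]>98)&(C[...,2]<109)&(np.hypot(C[...,0]-550,C[...,1]-33)<125)).astype(np.uint8)
k,l,st,ce=cv2.connectedComponentsWithStats(m); y=2.981; xv=np.array([np.cos(y),np.sin(y)]); yv=np.array([-xv[1],xv[0]])
for i in range(1,k):
    if st[i,4]>15: X=onz(p,[ce[i]],104)[0,:2]-[550.4,32.6]; print(ce[i].round(),(X@xv).round(1),(X@yv).round(1),st[i,2:])
to([494.4,40.6,255],-.161)
E
```

```text
[231.  38.] -96.6 -31.0 [ 15  16 175]
[311.  58.] -75.5 67.6 [ 14  15 154]
[196.  62.] -69.0 -75.2 [ 14  15 166]
[330.  95.] -31.3 96.0 [ 13  14 146]
[184. 143.] 30.8 -96.3 [ 13  12 130]
[309. 171.] 68.2 75.1 [ 13  12 120]
[206. 174.] 75.0 -67.9 [ 13  12 119]
t 6.0 pos [493.2  43.6 324.1] yaw -0.151 F [ 0.9  0.6 -2.4] w 55.1 | slide [ 2.2  2.7 69.1] turn 0.01
```

play_rows(slide=[[1,1,15],[2,2.5,35],[2.2,2.7,55],[2.2,2.7,66],[2.2,2.7,66]], turn=[0.01,0.01,0.01,0.01,0.01], fingers=[0.64,0.64,0.64,0.64,0.64])

```text
clock: 6.62
eef_pos: [494.1, 39.8, 257.6]
tool_rot: [3.14, 0.009, -0.162]
force: [0.2, -0.1, -2.1]
width: 54.7
```

```bash
cat > look.py <<'E'
from h import *
import sys
tag=sys.argv[1]; to([494.4,40.6,232],-.161)
for n in sys.argv[2:]:
    p=vision.camera_params(n); im,d=vision.get_image(n); np.save(f'pics/{n}{tag}.npy',d); np.save(f'pics/{n}{tag}p.npy',p,allow_pickle=True); cv2.imwrite(f'pics/{n}{tag}.png',im)
    if n=='wrist': crop(im,190,315,75,215,5,f'pics/{n}{tag}c.png',1.5)
    if n=='side': crop(im,180,310,120,260,5,f'pics/{n}{tag}c.png',1.6)
    if n=='scene': crop(im,205,335,130,285,4.5,f'pics/{n}{tag}c.png',1.6)
E
python3 look.py 7 wrist side
```

```text
t 6.62 pos [494.1  39.8 257.6] yaw -0.162 F [ 0.2 -0.1 -2.1] w 54.7 | slide [ 0.4 -0.9 25.6] turn -0.001
```

View pics/wrist7c.png

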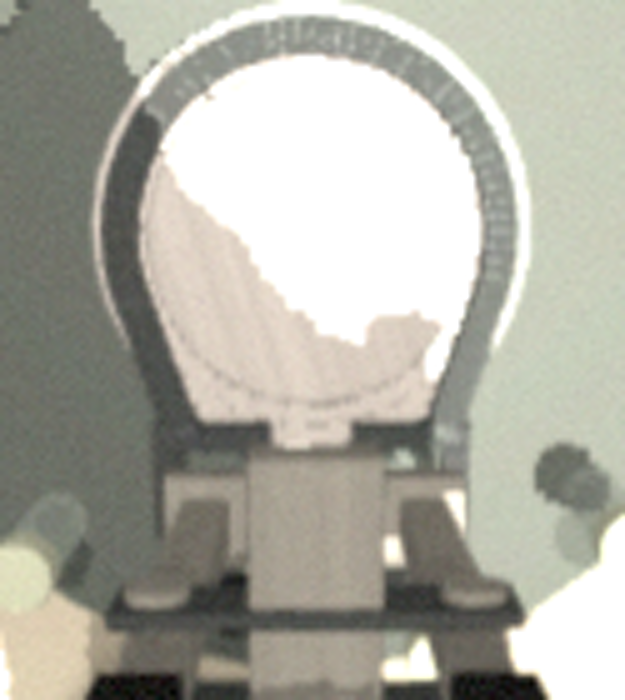

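View pics/side7c.png

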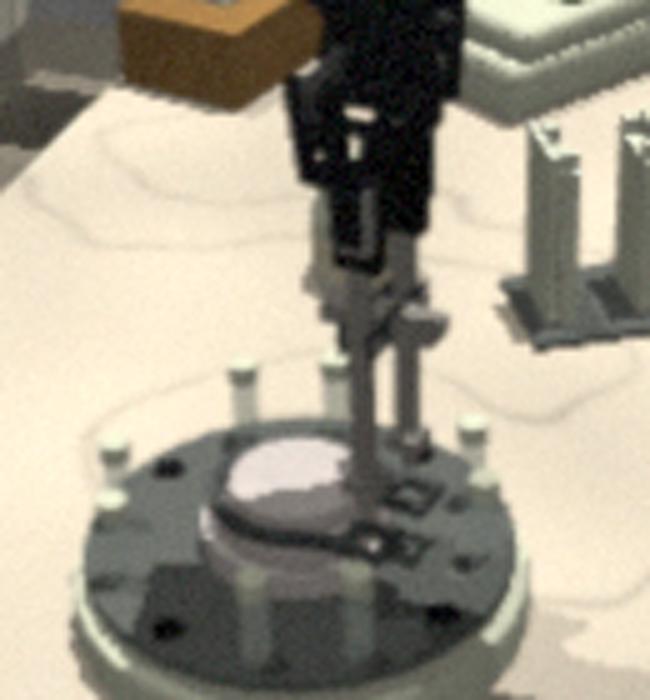

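```bash
python3 - <<'E'
from h import *
p=vision.camera_params('side'); f=lambda X:((proj(p,X)-[180,120])*5).round(0)
print('eyes',f([[490.9,17.8,87],[498.5,65.1,87]]))
yaw=-.162;T=np.array([494.1,39.8,257.6]); xv=np.array([np.cos(yaw),np.sin(yaw),0]); yv=np.array([np.sin(yaw),-np.cos(yaw),0])
for z in(-158,-142): print('tips',f([T+.2*xv+(-.9+s*24)*yv+[0,0,z] for s in(1,-1)]))
print('hub',f([[550.4,32.6,93]]))
p=np.load('pics/wrist7p.npy',allow_pickle=True).item(); D=np.load('pics/wrist7.npy'); C=cloud(p,D)
g=lambda X:np.c_[(X-T)@xv,(X-T)@yv,X[:,2]].round(1)
q=C[150:215,205:300].reshape(-1,3)
for nm,z0,z1 in(('xbar top',210,217),('col',115,123),('coltop',124,129)):
    k=q[(q[:,2]>z0)&(q[:,2]<z1)]; print(nm,len(k),np.percentile(g(k),[2,50,98],axis=0))
E
```

```text
eyes [[408. 487.]
 [365. 536.]]
tips [[409. 468.]
 [365. 516.]]
tips [[408. 443.]
 [365. 491.]]
hub [[295. 474.]]
xbar top 1821 [[ -2.26 -27.96 210.9 ]
 [ 11.    -0.7  214.3 ]
 [ 32.9   26.46 216.7 ]]
col 39 [[  9.576 -31.164 117.276]
 [  9.9   -17.9   119.   ]
 [ 10.224  29.888 122.724]]
coltop 288 [[ -9.152 -32.326 124.4  ]
 [  5.6   -15.5   126.1  ]
 [ 10.126  30.026 127.9  ]]
```

play_rows(slide=[[0.3,-0.4,6],[0.3,-0.4,12],[0.3,-0.4,18],[0.3,-0.4,22],[0.3,-0.4,22]], turn=[0,0,0,0,0], fingers=[0.64,0.64,0.64,0.64,0.64])

```text
clock: 7.35
eef_pos: [494.9, 40.7, 236.2]
tool_rot: [3.14, 0.008, -0.162]
force: [-0.5, -0.5, -2.1]
width: 55.0
```

```bash
python3 look.py 8 wrist side
```

```text
t 7.35 pos [494.9  40.7 236.2] yaw -0.162 F [-0.5 -0.5 -2.1] w 55.0 | slide [-0.4  0.1  4.2] turn -0.001
```

View pics/wrist8c.png

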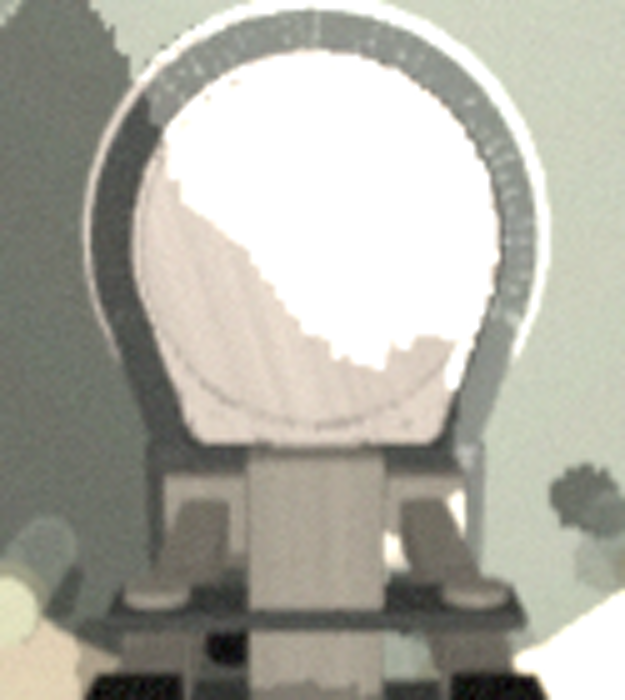

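View pics/side8c.png

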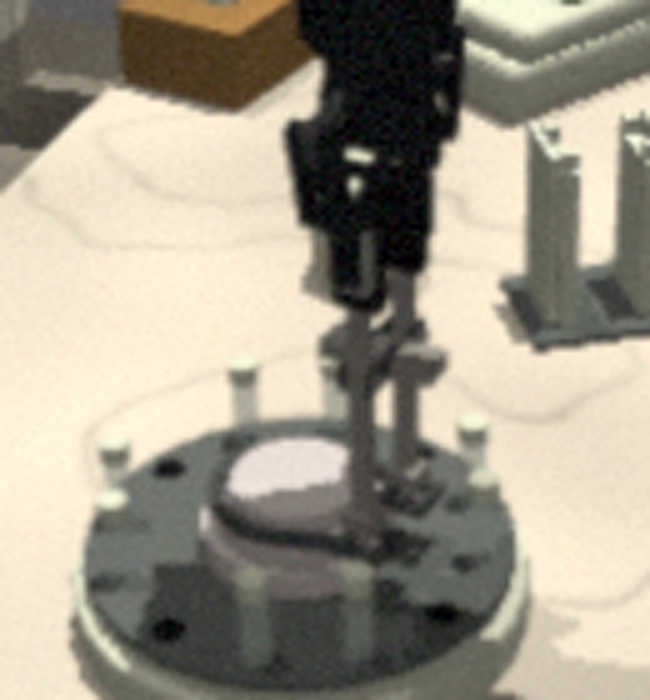

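The force stays at the pliers' weight alone, and the tips are about 78 mm up, inside the eyes. I'll go 3 mm lower and then start spreading.

play_rows(slide=[[-0.3,0,3],[-0.3,0,3],[-0.3,0,2],[-0.3,0,1],[-0.3,0,1]], turn=[0,0,0,0,0], fingers=[0.64,0.6,0.55,0.5,0.5])

```text
clock: 8.07
eef_pos: [495.1, 40.7, 235.8]
tool_rot: [3.141, 0.006, -0.162]
force: [-0.7, -1.1, -3.2]
width: 43.0
```

```bash
python3 look.py 9 wrist side
```

```text
t 8.07 pos [495.1  40.7 235.8] yaw -0.162 F [-0.7 -1.1 -3.2] w 43.0 | slide [-0.6  0.2  3.8] turn -0.001
```

View pics/wrist9c.png

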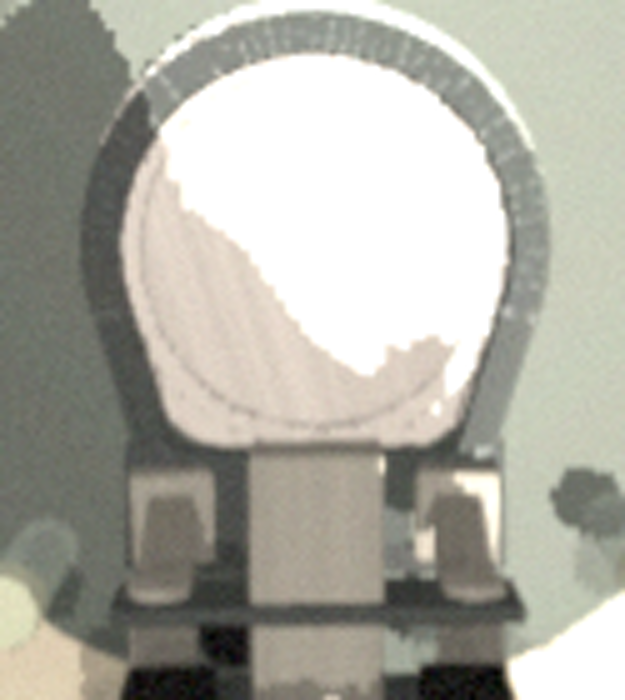

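View pics/side9c.png

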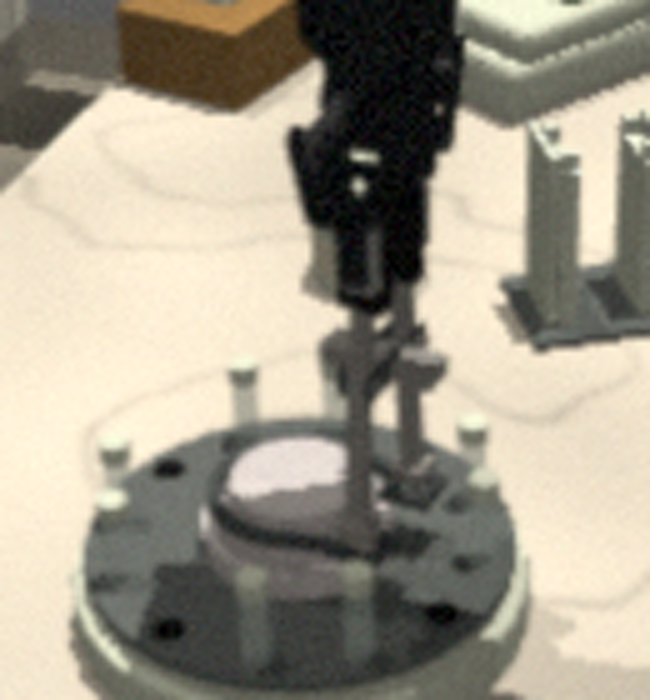

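Both arms are opening, with gaps growing evenly on both sides (crop x≈110 and 530). I'll check the heights.

```bash
cat > st.py <<'E'
from h import *
import sys
tag=sys.argv[1]
p=np.load(f'pics/wrist{tag}p.npy',allow_pickle=True).item(); D=np.load(f'pics/wrist{tag}.npy'); C=cloud(p,D)
q=C[150:300,150:350].reshape(-1,3)
# frame: ring-based at hub, ring yaw
H=np.array([550.4,32.6]); y=2.981; xv=np.array([np.cos(y),np.sin(y)]); yv=np.array([-xv[1],xv[0]])
g=lambda X:np.c_[(X[...,:2]-H)@xv,(X[...,:2]-H)@yv,X[...,2]].round(1)
G=g(C.reshape(-1,3))
# crossbar top: x bar patch columns near u 253
k=C[170:200,245:260].reshape(-1,3); print('xbar top z',np.median(k[:,2]),'->origin',np.median(k[:,2])-6)
zb=np.median(k[:,2])-6
G=G[(np.hypot(G[:,0],G[:,1])<110)]
c=G[(abs(G[:,2]-(zb-81.5))<2.5)&(G[:,0]>35)]
for s in(1,-1):
    d=c[c[:,1]*s>15]
    if len(d): print('collar top side',s,len(d),'x',np.percentile(d[:,0],[2,98]),'y',np.percentile(d[:,1],[2,98]),'z',np.median(d[:,2]))
# ring: back (x<-30) and eyes heights
rr=np.hypot(G[:,0],G[:,1])
b=G[(G[:,0]<-25)&(rr>38)&(rr<60)&(G[:,2]>60)]
print('back',len(b),'z hist',np.histogram(b[:,2],bins=[60,64,68,70,72,74,76,78,80,82,84,86,88,90,92,95]))
E
python3 st.py 8; python3 st.py 9
```

```text
xbar top z 192.88715922649422 ->origin 186.88715922649422
collar top side 1 325 x [45.896 75.552] y [15.1   82.356] z 104.5
collar top side -1 336 x [35.4 81.2] y [-100.3   -15.67] z 104.6
back 1107 z hist (array([  0, 217,   2,   0,   0,   0,   0,   8, 112,  41,  34, 563, 130,
         0,   0]), array([60, 64, 68, 70, 72, 74, 76, 78, 80, 82, 84, 86, 88, 90, 92, 95]))
xbar top z 190.3137974696009 ->origin 184.3137974696009
collar top side 1 331 x [45.4  75.44] y [21.66 81.9 ] z 103.5
collar top side -1 371 x [36.  80.8] y [-100.    -22.34] z 103.6
back 1097 z hist (array([  0, 177,   2,   0,   0,   0,   0,   5, 128,  43,  31, 538, 172,
         1,   0]), array([60, 64, 68, 70, 72, 74, 76, 78, 80, 82, 84, 86, 88, 90, 92, 95]))
```

play_rows(slide=[[0,0,0],[0,0,0],[0,0,0],[0,0,0],[0,0,0]], turn=[0,0,0,0,0], fingers=[0.44,0.38,0.33,0.3,0.3])

```text
clock: 8.8
eef_pos: [495.0, 40.7, 235.7]
tool_rot: [3.141, 0.007, -0.162]
force: [0.3, 0.1, -3.5]
width: 26.1
```

```bash
python3 look.py 10 wrist scene; python3 st.py 10
```

```text
t 8.8 pos [495.   40.7 235.7] yaw -0.162 F [ 0.3  0.1 -3.5] w 26.1 | slide [-0.6  0.2  3.7] turn -0.001
xbar top z 189.48041826820676 ->origin 183.48041826820676
collar top side 1 235 x [43.6   75.328] y [33.468 82.388] z 103.3
collar top side -1 230 x [35.3   81.294] y [-98.736 -35.058] z 103.4
back 1114 z hist (array([  1, 304,   5,   0,   0,   0,   0,   0,  62,  17,  19, 477, 229,
         0,   0]), array([60, 64, 68, 70, 72, 74, 76, 78, 80, 82, 84, 86, 88, 90, 92, 95]))
```

View pics/wrist10c.png

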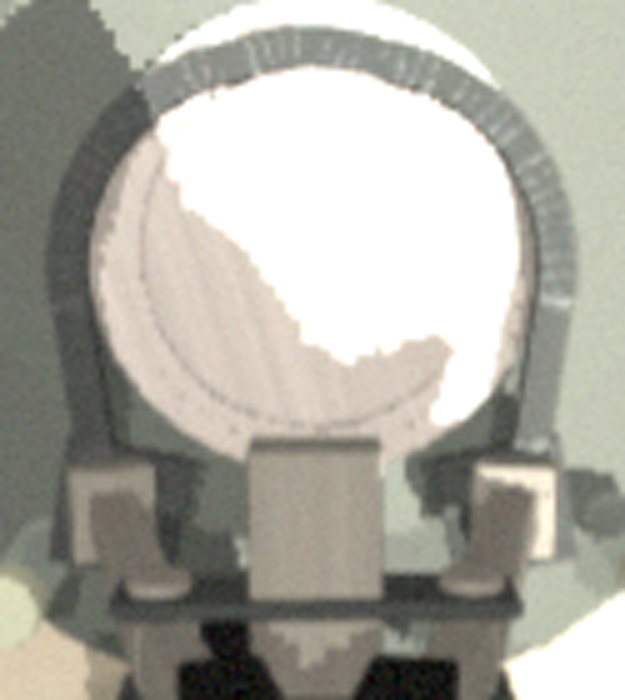

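View pics/scene10c.png

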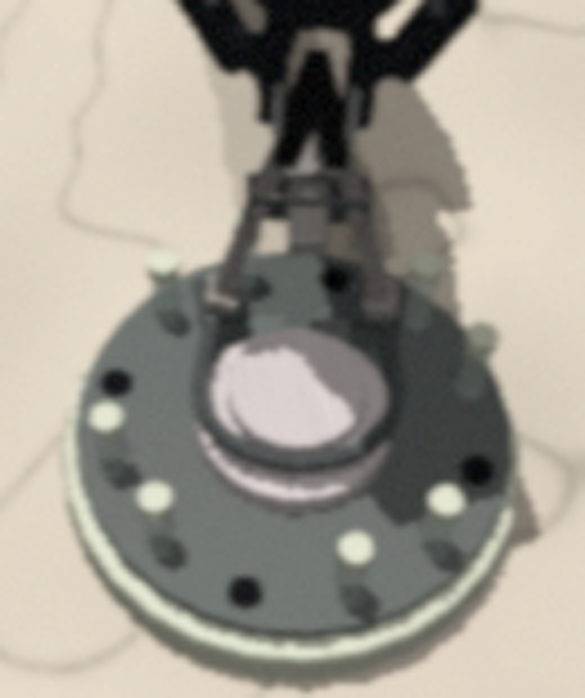

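```bash
cat > bk.py <<'E'
from h import *
import sys
tag=sys.argv[1]; zt=float(sys.argv[2]); H=np.array([550.4,32.6]); y=2.981; xv=np.array([np.cos(y),np.sin(y)]); yv=np.array([-xv[1],xv[0]])
p=np.load(f'pics/wrist{tag}p.npy',allow_pickle=True).item(); D=np.load(f'pics/wrist{tag}.npy'); C=cloud(p,D)
m=(abs(C[...,2]-zt)<2.6)&(np.hypot(C[...,0]-H[0],C[...,1]-H[1])<75); v,u=np.nonzero(m); X=onz(p,np.c_[u,v],zt)[:,:2]-H; a=X@xv;b=X@yv
for b0 in(-12,-6,0,6,12):
    k=(abs(b-b0)<2)&(a<-20)&(a>-65)
    if k.sum(): w=np.sqrt(48**2-b0**2),np.sqrt(40**2-b0**2); o,i=np.percentile(a[k],[2,98]); print(b0,k.sum(),'outer',o.round(1),'inner',i.round(1),'centre est',round(o+w[0],1),round(i+w[1],1))
for a0 in(0,20,40,55):
    k=(abs(a-a0)<2); 
    for s in(1,-1):
        kk=k&(b*s>30); 
        if kk.sum(): print('a',a0,'side',s,np.percentile(b[kk]*s,[2,98]).round(1))
E
python3 bk.py 8 87; echo; python3 bk.py 10 87
```

```text
-12 36 outer -46.6 inner -38.6 centre est -0.1 -0.5
-6 34 outer -47.5 inner -39.9 centre est 0.1 -0.3
0 34 outer -48.4 inner -40.8 centre est -0.4 -0.8
6 36 outer -47.5 inner -39.8 centre est 0.1 -0.3
12 36 outer -46.5 inner -38.6 centre est -0.0 -0.4
a 0 side 1 [39.9 47.4]
a 0 side -1 [40.1 47.6]
a 20 side 1 [35.8 43.8]
a 20 side -1 [35.2 43.6]
a 40 side 1 [30.2 36.9]
a 40 side -1 [30.7 37. ]
a 55 side 1 [34.  37.4]
a 55 side -1 [34.6 38. ]

-12 35 outer -44.0 inner -36.0 centre est 2.5 2.2
-6 35 outer -44.9 inner -37.2 centre est 2.7 2.3
0 33 outer -44.9 inner -37.8 centre est 3.1 2.2
6 33 outer -44.9 inner -37.2 centre est 2.7 2.4
12 35 outer -43.3 inner -35.2 centre est 3.2 2.9
a 0 side 1 [47.2 55.8]
a 0 side -1 [48.7 57.3]
a 20 side 1 [45.9 54.1]
a 20 side -1 [47.5 55.2]
a 40 side 1 [43.4 53.4]
a 40 side -1 [45.2 46.3]
```

Ring is spread symmetrically, about 0.19 rad by eye, with its centre 2.6 mm off on the eye side. I'll push it toward its back.

play_rows(slide=[[2.5,0,0],[5,0,0],[8,0,0],[10,0,0],[10,0,0]], turn=[0,0,0,0,0], fingers=[0.3,0.3,0.3,0.3,0.3])

```text
clock: 9.52
eef_pos: [505.1, 39.1, 235.6]
tool_rot: [3.141, 0.006, -0.162]
force: [0.3, -0.9, -2.9]
width: 26.2
```

```bash
python3 look.py 11 wrist; python3 st.py 11; python3 bk.py 11 87
```

```text
t 9.53 pos [505.1  39.1 235.6] yaw -0.162 F [ 0.3 -0.9 -2.9] w 26.2 | slide [-10.8   0.2   3.7] turn -0.001
xbar top z 189.06770435127132 ->origin 183.06770435127132
collar top side 1 212 x [35.222 93.2  ] y [33.5  81.49] z 102.85
collar top side -1 196 x [35.6  80.81] y [-99.31 -35.  ] z 103.05
back 1338 z hist (array([  0,  89,  14,  46, 349, 301, 154,  18, 278,  89,   0,   0,   0,
         0,   0]), array([60, 64, 68, 70, 72, 74, 76, 78, 80, 82, 84, 86, 88, 90, 92, 95]))
a 20 side 1 [44.2 51.9]
a 20 side -1 [46.5 54. ]
a 40 side 1 [30.5 55. ]
a 40 side -1 [31.1 35.7]
```

View pics/wrist11c.png

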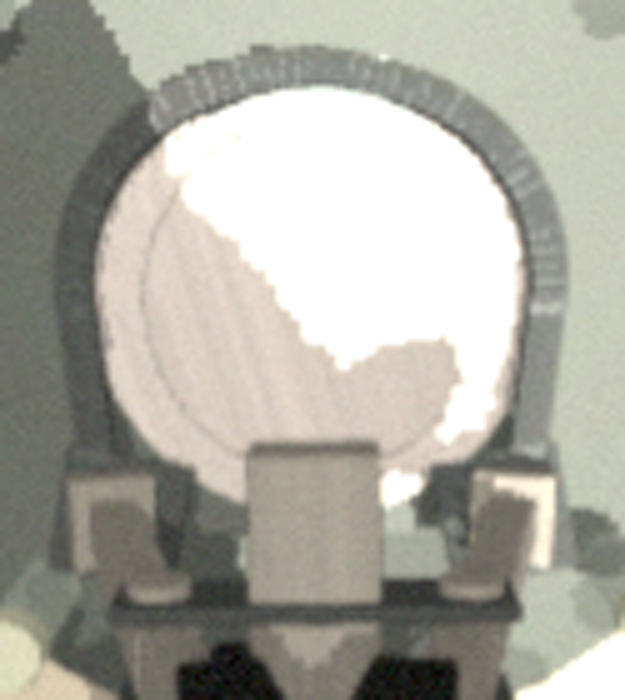

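The back has dropped past the collar (tops at 72–78 mm). I'll lower the eyes.

play_rows(slide=[[0,0,3],[0,0,6],[0,0,9],[0,0,12],[0,0,12]], turn=[0,0,0,0,0], fingers=[0.3,0.3,0.3,0.3,0.3])

```text
clock: 10.2
eef_pos: [504.7, 39.1, 223.3]
tool_rot: [3.141, 0.007, -0.162]
force: [0.5, 0.1, -2.2]
width: 26.3
```

```bash
cat > prof.py <<'E'
from h import *
import sys
tag=sys.argv[1]; H=np.array([550.4,32.6]); y=2.981; xv=np.array([np.cos(y),np.sin(y)]); yv=np.array([-xv[1],xv[0]])
p=np.load(f'pics/wrist{tag}p.npy',allow_pickle=True).item(); D=np.load(f'pics/wrist{tag}.npy'); C=cloud(p,D)
a=(C[...,:2]-H)@xv; b=(C[...,:2]-H)@yv; z=C[...,2]; r=np.hypot(a,b)
m=(z>62)&(z<92)&(r>44.5)&(r<85)
for a0 in range(-50,72,10):
    for s in(1,-1):
        k=m&(abs(a-a0)<4)&(b*s>0)
        if k.sum()>5: zz=z[k]; h,e=np.histogram(zz,bins=np.arange(62,93,1.)); i=np.argmax(h+0*h); kk=abs(zz-zz.max())<99; print(a0,s,'n',k.sum(),'z mode',e[i],'p10/50/90',np.percentile(zz,[10,50,90]).round(1),'|b| range',np.percentile(abs(b[k]),[3,97]).round(1))
E
python3 look.py 12 wrist side;python3 st.py 12; echo; python3 prof.py 11; echo; python3 prof.py 12
```

```text
t 10.2 pos [504.7  39.1 223.3] yaw -0.162 F [ 0.5  0.1 -2.2] w 26.3 | slide [-10.5   0.2  -8.6] turn -0.001
xbar top z 176.61136718292548 ->origin 170.61136718292548
collar top side 1 133 x [36.864 68.116] y [33.5   75.552] z 89.4
collar top side -1 108 x [37.    71.288] y [-69.918 -35.   ] z 89.45
back 1390 z hist (array([  0, 101,  12, 116, 626, 122,   1,   7, 315,  90,   0,   0,   0,
         0,   0]), array([60, 64, 68, 70, 72, 74, 76, 78, 80, 82, 84, 86, 88, 90, 92, 95]))

-50 1 n 111 z mode 72.0 p10/50/90 [72.1 73.  73.9] |b| range [ 0.4 23.8]
-50 -1 n 120 z mode 73.0 p10/50/90 [72.  73.3 74.4] |b| range [ 0.7 25.4]
-40 1 n 143 z mode 74.0 p10/50/90 [71.9 74.2 75.5] |b| range [14.4 39. ]
-40 -1 n 158 z mode 74.0 p10/50/90 [70.8 74.4 75.9] |b| range [14.4 41.6]
-30 1 n 108 z mode 76.0 p10/50/90 [66.1 75.9 77.3] |b| range [32.4 47.1]
-30 -1 n 111 z mode 76.0 p10/50/90 [65.8 76.1 77.7] |b| range [32. 49.]
-20 1 n 95 z mode 77.0 p10/50/90 [66.6 77.6 79.2] |b| range [39.9 52.4]
-20 -1 n 111 z mode 78.0 p10/50/90 [66.1 77.7 79.4] |b| range [40.1 54. ]
-10 1 n 82 z mode 80.0 p10/50/90
[... 2010 characters left out ...]
.0 p10/50/90 [66.  76.2 76.9] |b| range [42.  52.7]
20 -1 n 103 z mode 77.0 p10/50/90 [66.1 76.5 77.8] |b| range [41.6 54.4]
30 1 n 112 z mode 77.0 p10/50/90 [66.1 75.3 77.9] |b| range [34.8 51.8]
30 -1 n 109 z mode 77.0 p10/50/90 [66.  76.7 78.3] |b| range [35.4 53.6]
40 1 n 236 z mode 77.0 p10/50/90 [66.6 79.  90.5] |b| range [23.3 52.2]
40 -1 n 235 z mode 78.0 p10/50/90 [66.6 78.6 91. ] |b| range [23.9 55. ]
50 1 n 97 z mode 78.0 p10/50/90 [66.5 78.5 88.5] |b| range [16.4 56.2]
50 -1 n 84 z mode 78.0 p10/50/90 [66.6 78.7 88.2] |b| range [17.7 57.7]
60 1 n 38 z mode 78.0 p10/50/90 [78.  79.  79.7] |b| range [30.4 58.5]
60 -1 n 39 z mode 79.0 p10/50/90 [78.6 79.6 80.8] |b| range [31.5 59.3]
```

View pics/wrist12c.png

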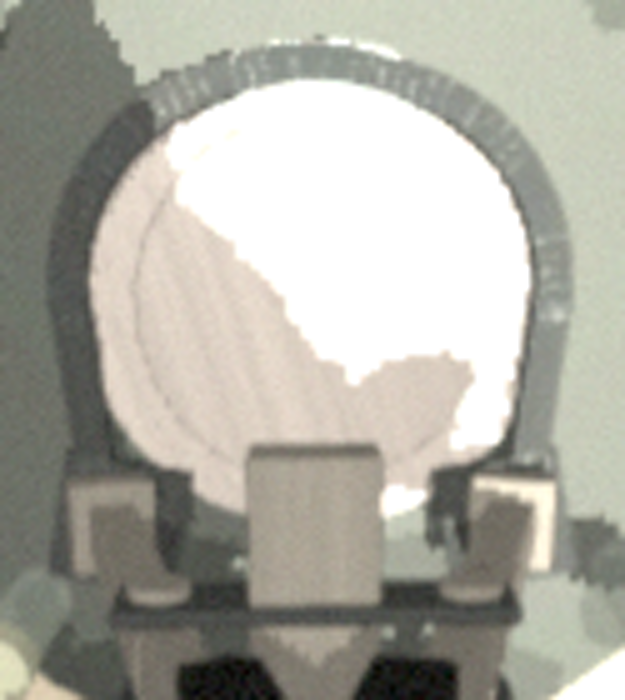

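View pics/side12c.png

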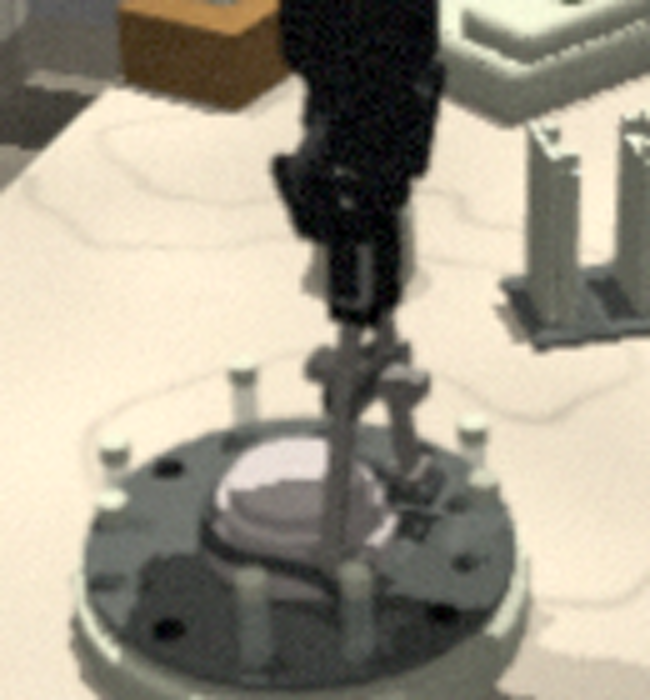

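The back is home (72 mm) and the eyes' tops are at about 79 mm. I'll lower further.

play_rows(slide=[[0,0,2],[0,0,4],[0,0,6],[0,0,8],[0,0,8]], turn=[0,0,0,0,0], fingers=[0.3,0.3,0.3,0.3,0.3])

```text
clock: 10.92
eef_pos: [506.1, 39.6, 216.8]
tool_rot: [-3.141, 0.004, -0.162]
force: [-1.7, 0.4, 5.6]
width: 26.2
```

```bash
python3 look.py 13 wrist;python3 st.py 13; python3 prof.py 13;python3 bk.py 13 72.5
```

```text
t 10.93 pos [506.1  39.6 216.8] yaw -0.162 F [-1.7  0.4  5.6] w 26.2 | slide [-11.8   0.8 -15.2] turn -0.001
xbar top z 169.89250829540325 ->origin 163.89250829540325
collar top side 1 144 x [35.6   68.754] y [15.486 77.384] z 82.1
collar top side -1 139 x [35.4   72.868] y [-68.628 -15.6  ] z 82.5
back 1428 z hist (array([  0, 122,  12, 234, 620,  20,   0,  12, 322,  86,   0,   0,   0,
         0,   0]), array([60, 64, 68, 70, 72, 74, 76, 78, 80, 82, 84, 86, 88, 90, 92, 95]))
-50 1 n 114 z mode 72.0 p10/50/90 [67.2 72.4 73.3] |b| range [ 0.6 21.5]
-50 -1 n 118 z mode 72.0 p10/50/90 [71.2 72.3 73.2] |b| range [ 0.4 23.6]
-40 1 n 142 z mode 72.0 p10/50/90 [71.3 72.4 73.4] |b| range [13.1 37.5]
-40 -1 n 167 z mode 72.0 p10/50/90 [68.7 72.3 73.3] |b| range [13.6 39.4]
-30 1 n 110 z mode 72.0 p10/50/90 [66.3 72.3 73.3] |b| range [31.7 46.8]
-30 -1 n 127 z mode 72.0 p10/50/90 [66.3 71.8 73. ] |b| range [32.7 49. ]
-20 1 n 94 z mode 72.0 p10/50/90 [66.  72.  73.2] |b| range [39.9 51.7]
-20 -1 n 103 z mode 72.0 p10/50/90 [65.9 72.  73.3] |b| range [40.8 53.7]
-10 1 n 85 z mode 72.0 p10/50/9
[... 864 characters left out ...]
6.2 72.6 86.2] |b| range [15.3 56.2]
50 -1 n 111 z mode 72.0 p10/50/90 [66.8 72.5 86.3] |b| range [17.6 57.6]
60 1 n 42 z mode 72.0 p10/50/90 [71.6 72.3 73.2] |b| range [29.8 57.9]
60 -1 n 37 z mode 72.0 p10/50/90 [71.2 72.3 73.5] |b| range [32.  59.2]
-12 35 outer -50.3 inner -42.7 centre est -3.9 -4.5
-6 34 outer -51.3 inner -43.6 centre est -3.7 -4.1
0 32 outer -51.3 inner -44.6 centre est -3.3 -4.6
6 35 outer -51.3 inner -43.6 centre est -3.6 -4.0
12 34 outer -50.3 inner -42.6 centre est -3.8 -4.5
a 0 side 1 [47.2 54.8]
a 0 side -1 [49.4 56.9]
a 20 side 1 [44.9 52.5]
a 20 side -1 [46.7 54.8]
a 40 side 1 [30.3 54.7]
a 40 side -1 [30.4 56. ]
a 55 side 1 [30.7 34.1]
a 55 side -1 [30.9 35.4]
```

View pics/wrist13c.png

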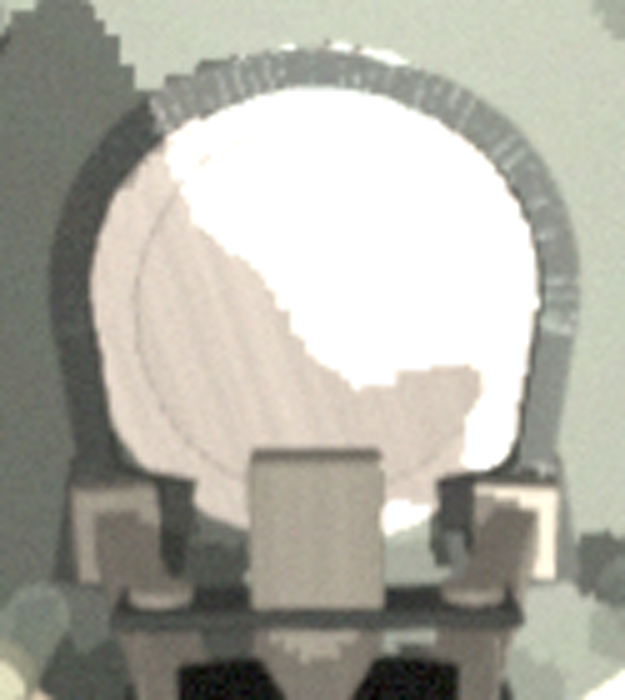

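The ring is flat at seat height all round (top 72 mm), 4 mm off toward its back. I'll ease the press and then pull toward the eyes.

play_rows(slide=[[0,0,-2.5],[-2,0,-2.5],[-4,0,-2.5],[-6,0,-2.5],[-6,0,-2.5]], turn=[0,0,0,0,0], fingers=[0.3,0.3,0.3,0.3,0.3])

```text
clock: 11.6
eef_pos: [499.9, 40.5, 219.2]
tool_rot: [-3.141, 0.004, -0.162]
force: [-0.3, 0.7, -3.0]
width: 26.4
```

```bash
python3 look.py 14 wrist;python3 st.py 14; python3 prof.py 14|grep -E '^(-50|-20|20|60)';python3 bk.py 14 72.2
```

```text
t 11.6 pos [499.9  40.5 219.2] yaw -0.162 F [-0.3  0.7 -3. ] w 26.4 | slide [ -5.5   0.8 -12.8] turn -0.001
xbar top z 172.80519007875435 ->origin 166.80519007875435
collar top side 1 143 x [39.384 67.676] y [32.684 76.224] z 85.4
collar top side -1 126 x [38.15 74.75] y [-82.3 -35.5] z 85.35
back 1312 z hist (array([  0, 155,   4, 134, 567,  29,   0,  10, 328,  85,   0,   0,   0,
         0,   0]), array([60, 64, 68, 70, 72, 74, 76, 78, 80, 82, 84, 86, 88, 90, 92, 95]))
-50 1 n 117 z mode 66.0 p10/50/90 [65.5 67.2 72.8] |b| range [ 0.7 22.5]
-50 -1 n 118 z mode 72.0 p10/50/90 [65.9 71.6 73. ] |b| range [ 0.4 21.9]
-20 1 n 82 z mode 72.0 p10/50/90 [69.8 72.8 73.7] |b| range [39.9 50.3]
-20 -1 n 108 z mode 73.0 p10/50/90 [66.3 72.8 74.1] |b| range [40.  53.4]
20 1 n 78 z mode 73.0 p10/50/90 [66.6 73.3 74.4] |b| range [41.6 52.4]
20 -1 n 104 z mode 74.0 p10/50/90 [65.8 73.4 74.9] |b| range [41.7 55.5]
60 1 n 68 z mode 74.0 p10/50/90 [74.  75.1 88.1] |b| range [29.  56.7]
60 -1 n 61 z mode 75.0 p10/50/90 [74.4 75.6 89.3] |b| range [31.9 59.5]
-12 26 outer -48.5 inner -42.8 centre est -2.0 -4.6
-6 24 outer -49.0 inner -44.2 centre est -1.3 -4.6
0 26 outer -49.9 inner -44.2 centre est -1.9 -4.2
6 24 outer -48.9 inner -44.2 centre est -1.3 -4.6
12 23 outer -48.0 inner -42.7 centre est -1.5 -4.5
a 0 side 1 [46.4 55. ]
a 0 side -1 [50.2 58.1]
a 20 side 1 [44.7 52.7]
a 20 side -1 [47.6 56. ]
a 40 side 1 [30.5 52.8]
a 40 side -1 [30.5 56. ]
a 55 side 1 [30.9 33. ]
a 55 side -1 [30.9 35.3]
```

play_rows(slide=[[-1,0,1],[-2,0,1.5],[-3,0,1.5],[-4,0,1.5],[-4,0,1.5]], turn=[0,0,0,0,0], fingers=[0.3,0.3,0.3,0.3,0.3])

```text
clock: 12.28
eef_pos: [496.1, 41.2, 217.8]
tool_rot: [-3.141, 0.004, -0.162]
force: [0.6, 0.1, -3.3]
width: 26.4
```

```bash
python3 look.py 15 wrist;python3 st.py 15; python3 prof.py 15|grep -E '^(-50|-20|20|60)';python3 bk.py 15 72.2
```

```text
t 12.28 pos [496.1  41.2 217.8] yaw -0.162 F [ 0.6  0.1 -3.3] w 26.4 | slide [ -1.6   0.8 -14.2] turn -0.001
xbar top z 171.72333364228143 ->origin 165.72333364228143
collar top side 1 174 x [36.1 68. ] y [16.4   75.994] z 84.25
collar top side -1 132 x [35.9   74.004] y [-79.434 -18.22 ] z 84.15
back 1267 z hist (array([  0, 270,   7, 134, 397,  17,   0,  15, 347,  80,   0,   0,   0,
         0,   0]), array([60, 64, 68, 70, 72, 74, 76, 78, 80, 82, 84, 86, 88, 90, 92, 95]))
-50 1 n 112 z mode 66.0 p10/50/90 [65.3 66.4 71.1] |b| range [ 0.6 22.9]
-50 -1 n 119 z mode 66.0 p10/50/90 [65.4 66.5 72.2] |b| range [ 0.4 22.5]
-20 1 n 73 z mode 72.0 p10/50/90 [71.5 72.5 73.3] |b| range [39.  49.3]
-20 -1 n 104 z mode 73.0 p10/50/90 [66.6 72.5 73.7] |b| range [40.5 53.1]
20 1 n 90 z mode 73.0 p10/50/90 [66.4 72.2 73.6] |b| range [41.3 52.2]
20 -1 n 104 z mode 66.0 p10/50/90 [66.2 72.2 73.7] |b| range [41.5 55.5]
60 1 n 75 z mode 73.0 p10/50/90 [72.5 73.7 86.9] |b| range [28.8 56.4]
60 -1 n 73 z mode 73.0 p10/50/90 [73.1 74.2 87.6] |b| range [31.7 58.5]
-12 18 outer -47.0 inner -43.2 centre est -0.5 -5.0
-6 15 outer -47.6 inner -44.1 centre est -0.0 -4.6
0 16 outer -47.9 inner -45.1 centre est 0.1 -5.1
6 15 outer -46.9 inner -44.1 centre est 0.7 -4.5
12 14 outer -46.0 inner -43.1 centre est 0.5 -5.0
a 0 side 1 [47.  54.5]
a 0 side -1 [50.2 57.6]
a 20 side 1 [44.6 52.3]
a 20 side -1 [47.9 55.6]
a 40 side 1 [31.5 53. ]
a 40 side -1 [34.5 55.6]
a 55 side 1 [30.5 32.8]
a 55 side -1 [30.7 36.3]
```

View pics/wrist15c.png

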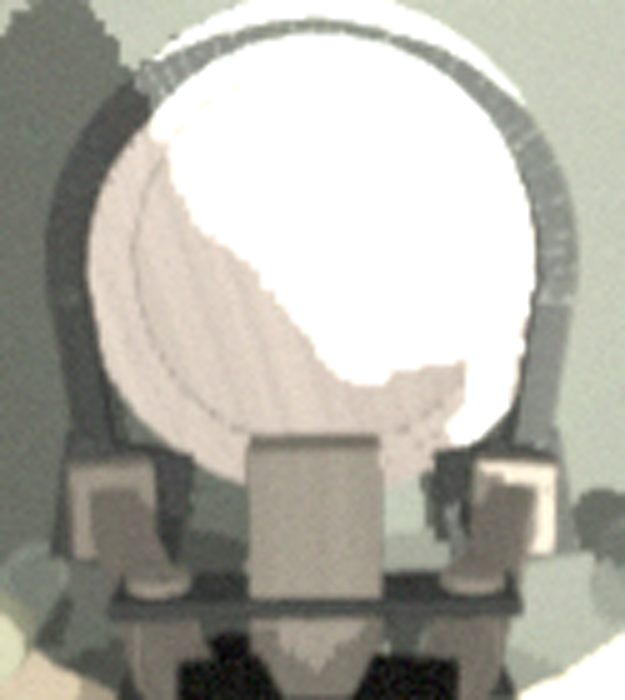

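Ring centre is now about 0 along x and about -1.5 mm in y. I'll shift it sideways, pull slightly more, then let it close.

play_rows(slide=[[-0.5,1.3,1],[-1,1.3,1],[-1,1.3,1],[-1,1.3,1],[-1,1.3,1]], turn=[0,0,0,0,0], fingers=[0.3,0.34,0.4,0.45,0.45])

```text
clock: 12.95
eef_pos: [495.0, 39.7, 217.0]
tool_rot: [3.141, 0.004, -0.162]
force: [1.6, -0.5, 1.9]
width: 38.1
```

```bash
python3 look.py 16 wrist;python3 st.py 16; python3 prof.py 16|grep -E '^(-50|-20|20|60)';python3 bk.py 16 72.2
```

```text
t 12.95 pos [495.   39.7 217. ] yaw -0.162 F [ 1.6 -0.5  1.9] w 38.1 | slide [ -0.8  -0.8 -15. ] turn -0.001
xbar top z 171.39453482630933 ->origin 165.39453482630933
collar top side 1 199 x [35.7   67.504] y [16.9   74.256] z 83.4
collar top side -1 206 x [36.32 74.18] y [-69.74 -16.9 ] z 83.3
back 1248 z hist (array([  0, 190,   4, 197, 399,  13,   0,  11, 346,  88,   0,   0,   0,
         0,   0]), array([60, 64, 68, 70, 72, 74, 76, 78, 80, 82, 84, 86, 88, 90, 92, 95]))
-50 1 n 118 z mode 72.0 p10/50/90 [66.1 71.3 72.9] |b| range [ 0.3 22.8]
-50 -1 n 119 z mode 66.0 p10/50/90 [65.4 67.2 72.7] |b| range [ 0.7 22.3]
-20 1 n 73 z mode 72.0 p10/50/90 [71.4 72.4 73.2] |b| range [39.2 49.5]
-20 -1 n 62 z mode 72.0 p10/50/90 [66.1 71.9 73.2] |b| range [39.7 49.3]
20 1 n 59 z mode 72.0 p10/50/90 [71.3 72.4 73.1] |b| range [40.8 49.3]
20 -1 n 47 z mode 72.0 p10/50/90 [66.2 72.2 73.5] |b| range [40.1 49.1]
60 1 n 87 z mode 72.0 p10/50/90 [71.8 73.  84.6] |b| range [20.2 47.8]
60 -1 n 91 z mode 72.0 p10/50/90 [72.  73.6 84.8] |b| range [18.  44.6]
-12 22 outer -48.0 inner -43.2 centre est -1.5 -5.1
-6 23 outer -48.9 inner -44.2 centre est -1.3 -4.6
0 24 outer -49.8 inner -45.1 centre est -1.8 -5.1
6 26 outer -49.8 inner -44.1 centre est -2.2 -4.6
12 27 outer -48.8 inner -43.2 centre est -2.4 -5.0
a 0 side 1 [45.3 52.8]
a 0 side -1 [45.1 49.4]
a 20 side 1 [40.8 49.4]
a 20 side -1 [40.8 46.1]
a 40 side 1 [30.6 45.9]
a 40 side -1 [30.7 43.9]
a 55 side 1 [46.5 47.7]
a 55 side -1 [43.6 44.6]
```

View pics/wrist16c.png

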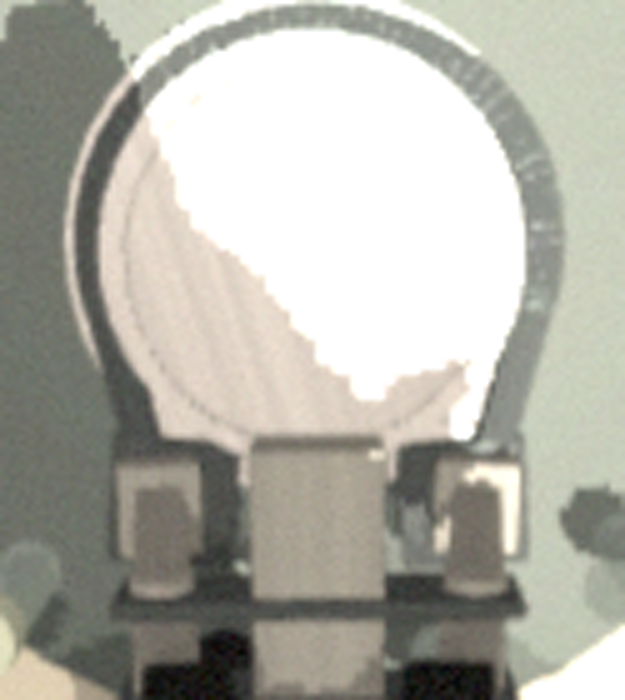

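The ring drifted back to about -2 mm as the arms narrowed. I'll pull it home with the pins still engaged.

play_rows(slide=[[-1.5,-0.5,0],[-3,-0.7,0],[-4,-0.7,0],[-4,-0.7,0]], turn=[0,0,0,0], fingers=[0.45,0.45,0.45,0.45])

```text
clock: 13.5
eef_pos: [491.2, 41.4, 216.9]
tool_rot: [-3.141, 0.003, -0.162]
force: [1.2, 0.2, -1.1]
width: 38.3
```

```bash
python3 look.py 17 wrist;python3 st.py 17|head -1; python3 prof.py 17|grep -E '^(-20|20|60)';python3 bk.py 17 72.2
```

```text
t 13.5 pos [491.2  41.4 216.9] yaw -0.162 F [ 1.2  0.2 -1.1] w 38.3 | slide [  3.2   0.2 -15.1] turn -0.001
xbar top z 171.6384906624913 ->origin 165.6384906624913
-20 1 n 64 z mode 72.0 p10/50/90 [71.4 72.5 73.2] |b| range [39.  48.6]
-20 -1 n 63 z mode 72.0 p10/50/90 [66.4 72.  73.4] |b| range [39.3 49.4]
20 1 n 55 z mode 72.0 p10/50/90 [71.7 72.6 73.5] |b| range [40.3 48.1]
20 -1 n 58 z mode 72.0 p10/50/90 [71.7 72.7 73.4] |b| range [39.5 47.9]
60 1 n 94 z mode 72.0 p10/50/90 [72.2 73.4 84. ] |b| range [18.8 46.5]
60 -1 n 98 z mode 72.0 p10/50/90 [71.8 74.3 85. ] |b| range [19.  45.9]
-12 17 outer -46.8 inner -43.0 centre est -0.3 -4.9
-6 17 outer -47.7 inner -44.3 centre est -0.1 -4.7
0 16 outer -47.7 inner -44.9 centre est 0.3 -4.9
6 16 outer -47.7 inner -44.9 centre est -0.1 -5.3
12 17 outer -46.7 inner -43.3 centre est -0.3 -5.1
a 0 side 1 [45.1 51.5]
a 0 side -1 [45.  51.3]
a 20 side 1 [40.3 48.2]
a 20 side -1 [40.6 47.5]
a 40 side 1 [34.6 44. ]
a 40 side -1 [31.4 44.7]
a 55 side 1 [45.3 45.4]
a 55 side -1 [45.3 45.4]
```

View pics/wrist17c.png

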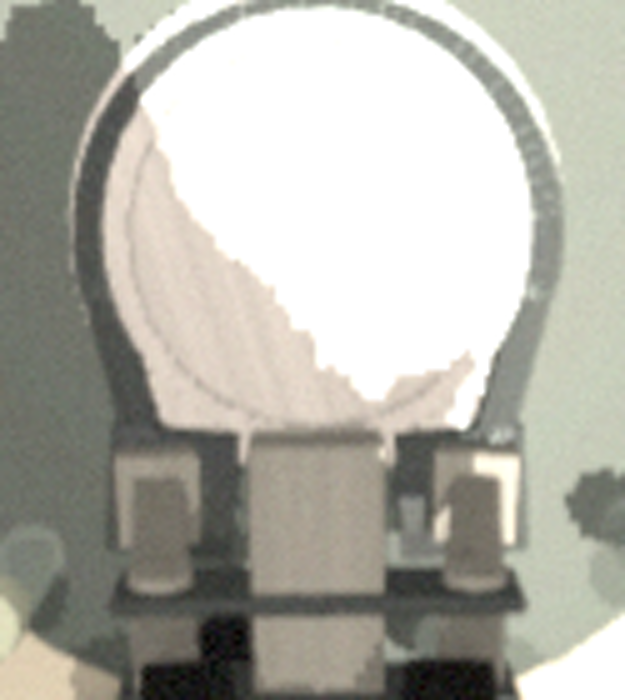

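Centred in both axes (within about 0.3 mm). Now I'll close slowly, with a slight pull.

play_rows(slide=[[-0.5,0,0],[-1,0,0],[-1,0,0],[-1,0,0],[-1,0,0]], turn=[0,0,0,0,0], fingers=[0.49,0.53,0.57,0.6,0.6])

```text
clock: 14.18
eef_pos: [490.0, 41.6, 216.8]
tool_rot: [-3.141, 0.004, -0.161]
force: [0.6, 0.1, -3.1]
width: 51.1
```

```bash
python3 look.py 18 wrist;python3 st.py 18|head -1; python3 prof.py 18|grep -E '^(-20|20|60)';python3 bk.py 18 72.2
```

```text
t 14.18 pos [490.   41.6 216.8] yaw -0.161 F [ 0.6  0.1 -3.1] w 51.1 | slide [  4.5   0.2 -15.2] turn -0.0
xbar top z 172.86805015695666 ->origin 166.86805015695666
-20 1 n 61 z mode 66.0 p10/50/90 [65.5 67.6 73. ] |b| range [39.8 49.5]
-20 -1 n 61 z mode 66.0 p10/50/90 [65.8 67.3 72.7] |b| range [39.6 49.3]
20 1 n 51 z mode 72.0 p10/50/90 [65.9 70.7 73. ] |b| range [40.2 49. ]
20 -1 n 51 z mode 66.0 p10/50/90 [66.  68.2 72.6] |b| range [39.9 49.3]
60 1 n 68 z mode 84.0 p10/50/90 [72.3 83.6 85.8] |b| range [15.5 37.5]
60 -1 n 74 z mode 83.0 p10/50/90 [71.8 83.7 86.5] |b| range [15.5 37.8]
-12 14 outer -46.1 inner -42.8 centre est 0.4 -4.7
-6 14 outer -47.2 inner -44.4 centre est 0.4 -4.9
0 12 outer -47.2 inner -45.4 centre est 0.8 -5.4
6 15 outer -47.2 inner -44.4 centre est 0.4 -4.9
12 15 outer -46.3 inner -43.5 centre est 0.2 -5.3
a 0 side 1 [45.1 48.3]
a 0 side -1 [44.9 47. ]
a 20 side 1 [40.6 44.6]
a 20 side -1 [40.5 43.7]
a 40 side 1 [30.5 37. ]
a 40 side -1 [30.4 37. ]
a 55 side 1 [35.3 37.6]
a 55 side -1 [35.3 37.6]
```

View pics/wrist18c.png

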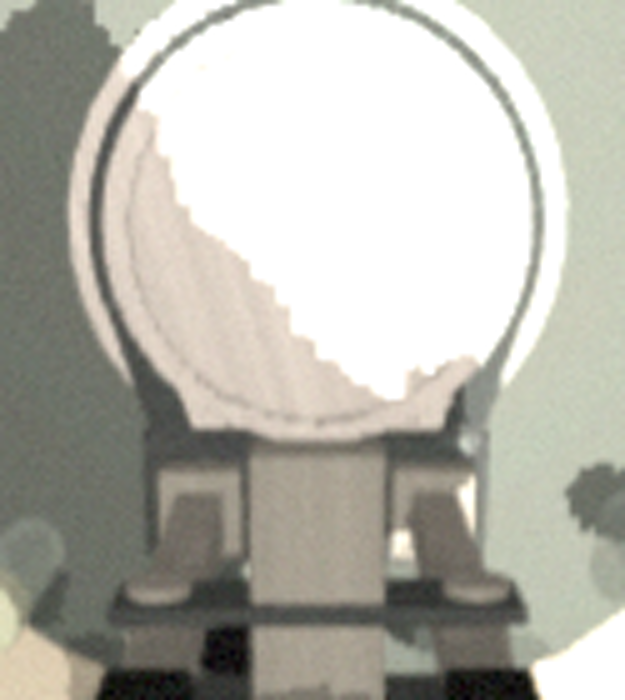

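The ring has closed and is centred within about 0.5 mm. I'll centre the pins in the holes and lift out.

play_rows(slide=[[1.5,0,0],[3,0,0],[4,0,0],[4,0,0]], turn=[0,0,0,0], fingers=[0.62,0.64,0.64,0.64])

```text
clock: 14.72
eef_pos: [494.1, 40.9, 216.8]
tool_rot: [-3.142, 0.004, -0.162]
force: [-0.4, 0.2, -1.8]
width: 54.9
```

```bash
python3 look.py 19 wrist;python3 st.py 19|head -1; python3 bk.py 19 72.2
```

```text
t 14.72 pos [494.1  40.9 216.8] yaw -0.162 F [-0.4  0.2 -1.8] w 54.9 | slide [  0.3   0.2 -15.2] turn -0.001
xbar top z 173.56203424797673 ->origin 167.56203424797673
-12 13 outer -45.9 inner -43.0 centre est 0.6 -4.9
-6 14 outer -46.8 inner -44.0 centre est 0.8 -4.4
0 16 outer -47.7 inner -44.9 centre est 0.3 -4.9
6 13 outer -46.8 inner -44.2 centre est 0.9 -4.6
12 15 outer -46.5 inner -43.0 centre est -0.0 -4.8
a 0 side 1 [45.3 47.5]
a 0 side -1 [45.  47.2]
a 20 side 1 [40.8 44. ]
a 20 side -1 [40.7 43.7]
a 40 side 1 [30.6 37.2]
a 40 side -1 [30.5 37.1]
a 55 side 1 [34.3 37.7]
a 55 side -1 [34.3 37.8]
```

Now lift slowly.

play_rows(slide=[[0,0,-5],[0,0,-10],[0,0,-16],[0,0,-24],[0,0,-34]], turn=[0,0,0,0,0], fingers=[0.64,0.64,0.64,0.64,0.64])

```text
clock: 15.4
eef_pos: [494.1, 40.8, 251.5]
tool_rot: [-3.142, 0.004, -0.162]
force: [-0.2, 0.3, -2.6]
width: 54.7
```

```bash
python3 look.py 20 wrist;python3 st.py 20|head -1; python3 prof.py 20; python3 bk.py 20 72.2
```

```text
t 15.4 pos [494.1  40.8 251.5] yaw -0.162 F [-0.2  0.3 -2.6] w 54.7 | slide [ 0.5  0.2 19.5] turn -0.001
xbar top z 208.22032167848369 ->origin 202.22032167848369
-50 1 n 97 z mode 66.0 p10/50/90 [65.4 66.4 72.4] |b| range [ 0.2 22. ]
-50 -1 n 92 z mode 66.0 p10/50/90 [65.6 66.5 72.6] |b| range [ 0.9 21.6]
-40 1 n 88 z mode 66.0 p10/50/90 [65.7 70.  72.8] |b| range [14.5 35.4]
-40 -1 n 93 z mode 66.0 p10/50/90 [65.6 67.  72.9] |b| range [15.4 36. ]
-30 1 n 60 z mode 72.0 p10/50/90 [65.5 67.5 72.8] |b| range [31.1 43.7]
-30 -1 n 68 z mode 66.0 p10/50/90 [65.6 67.1 72.7] |b| range [30.6 44.2]
-20 1 n 50 z mode 66.0 p10/50/90 [65.7 67.8 73.2] |b| range [39.3 49.1]
-20 -1 n 57 z mode 66.0 p10/50/90 [66.1 67.1 72.7] |b| range [39.1 48.6]
-10 1 n 46 z mode 66.0 p10/50/90 [65.9 68.9 72.9] |b| range [43.2 52. ]
-10 -1 n 46 z mode 66.0 p10/50/90 [65.8 67.4 72.6] |b| range [43.3 51.8]
0 1 n 48 z mode 73.0 p10/50/90 [65.7 71.4 73.3] |b| range [44.7 52.9]
0 -1 n 44 z mode 66.0 p10/50/90 [66.  67.  72.9] |b| range [44.9 52.6]
10 1 n 43 z mode 72.0 p10/50/90 [66.  71.8 73.2] |b| range [43.8 51.9]

[... 385 characters left out ...]
0/90 [66.2 71.8 73. ] |b| range [15.7 36.8]
40 -1 n 100 z mode 72.0 p10/50/90 [66.4 72.  73.3] |b| range [15.8 37.6]
50 1 n 94 z mode 72.0 p10/50/90 [66.7 72.4 73.6] |b| range [ 2.5 36.8]
50 -1 n 105 z mode 72.0 p10/50/90 [66.3 72.2 73.2] |b| range [ 1.4 38. ]
-12 10 outer -46.1 inner -43.1 centre est 0.4 -5.0
-6 13 outer -47.3 inner -44.2 centre est 0.3 -4.6
0 9 outer -47.3 inner -45.2 centre est 0.7 -5.2
6 11 outer -47.3 inner -44.1 centre est 0.3 -4.6
12 13 outer -46.2 inner -43.1 centre est 0.2 -4.9
a 0 side 1 [44.7 48.3]
a 0 side -1 [45.7 47. ]
a 20 side 1 [40.7 44.3]
a 20 side -1 [39.7 43.9]
a 40 side 1 [30.4 37.3]
a 40 side -1 [30.4 37.3]
a 55 side 1 [36.9 37. ]
a 55 side -1 [37. 37.]
```

View pics/wrist20c.png

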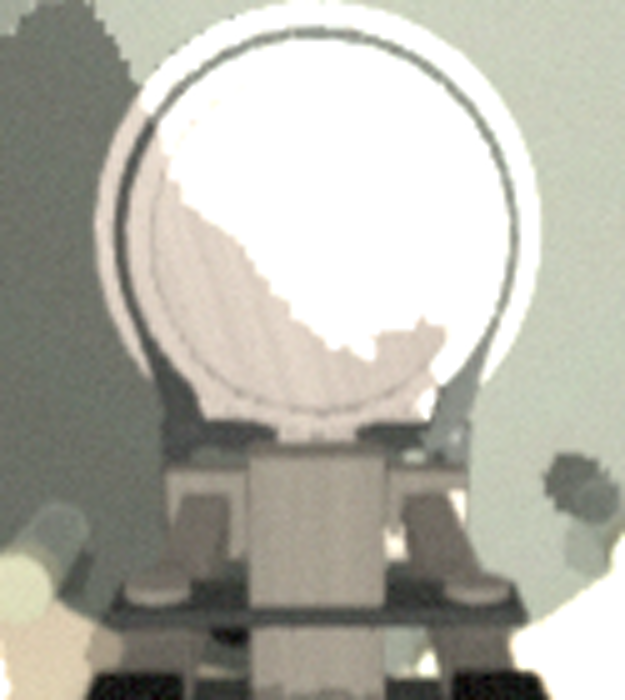

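Ring is seated, flat, closed and centred (about 0.4 mm). I'll check the pliers' pose in the grip and head back.

```bash
python3 - <<'E'
from h import *
for tag,T,yaw in(('7',[494.1,39.8,257.6],-.162),('20',[494.1,40.8,251.5],-.162)):
    p=np.load(f'pics/wrist{tag}p.npy',allow_pickle=True).item(); D=np.load(f'pics/wrist{tag}.npy'); C=cloud(p,D)
    T=np.array(T); xv=np.array([np.cos(yaw),np.sin(yaw),0]); yv=np.array([np.sin(yaw),-np.cos(yaw),0])
    q=C[150:260,205:300].reshape(-1,3); dz=q[:,2]-T[2]
    for nm,z0,z1 in(('xbar',-46,-40.5),('coltop',-134,-129)):
        k=q[(dz>z0)&(dz<z1)]; g=np.c_[(k-T)@xv,(k-T)@yv,k[:,2]-T[2]]; print(tag,nm,len(k),np.percentile(g,[2,50,98],axis=0).round(1).tolist())
to([480,-200,335],.3); to([476,-336.6,335],.561)
E
```

```text
7 xbar 2706 [[-28.3, -26.1, -45.3], [6.5, -0.7, -43.2], [32.0, 24.5, -40.8]]
7 coltop 294 [[-9.1, -32.3, -133.6], [5.7, -15.5, -131.5], [10.1, 30.0, -129.7]]
20 xbar 2680 [[-27.5, -26.2, -45.3], [7.2, -0.8, -43.3], [32.8, 24.7, -40.9]]
20 coltop 326 [[-7.3, -32.6, -133.5], [7.6, -15.6, -131.7], [12.1, 30.7, -129.7]]
t 15.45 pos [495.   41.  252.8] yaw -0.162 F [ 0.5  0.2 -1.2] w 54.3 | slide [ 23.9 240.2 -82.5] turn -0.462
t 15.45 pos [495.   41.  252.8] yaw -0.162 F [ 0.5  0.2 -1.2] w 54.3 | slide [ 41.9 375.6 -82.6] turn -0.723
```

play_rows(slide=[[0,0,-25],[0,0,-55],[2,30,-82],[6,68,-82],[10,106,-82]], turn=[0,0,-0.05,-0.13,-0.22], fingers=[0.64,0.64,0.64,0.64,0.64])

```text
clock: 16.08
eef_pos: [487.9, -66.3, 335.4]
tool_rot: [-3.141, -0.0, 0.062]
force: [-0.3, -0.9, -2.2]
width: 54.5
```

```bash
python3 -c "
from h import *
to([475.5,-337,335],.561)"
```

```text
t 16.07 pos [487.9 -66.3 335.4] yaw 0.062 F [-0.3 -0.9 -2.2] w 54.5 | slide [-2.920e+01  2.694e+02  2.000e-01] turn -0.499
```

play_rows(slide=[[-4,40,0],[-9,80,0],[-13,120,0],[-17,160,0],[-22,200,0]], turn=[-0.1,-0.2,-0.3,-0.4,-0.48], fingers=[0.64,0.64,0.64,0.64,0.64])

```text
clock: 16.7
eef_pos: [478.2, -268.5, 335.5]
tool_rot: [-3.141, -0.001, 0.545]
force: [0.8, -0.1, -2.1]
width: 54.6
```

```bash
python3 -c "
from h import *
to([475.5,-337,335],.561)"
```

```text
t 16.7 pos [ 478.2 -268.5  335.5] yaw 0.545 F [ 0.8 -0.1 -2.1] w 54.6 | slide [-37.8  57.2   0.4] turn -0.016
```

play_rows(slide=[[-15,23,0],[-30,46,0],[-38,57,0],[-38,57,0],[-38,57,0]], turn=[-0.016,-0.016,-0.016,-0.016,-0.016], fingers=[0.64,0.64,0.64,0.64,0.64])

```text
clock: 17.32
eef_pos: [475.7, -335.3, 335.5]
tool_rot: [-3.14, -0.002, 0.563]
force: [-0.0, 0.6, -2.7]
width: 54.8
```

```bash
cat > ch.py <<'E'
from h import *
import sys
tag=sys.argv[1]
to([475.5,-337,335],.561); s=ctrl.read_state(); T=s['eef_pos']
p=vision.camera_params('wrist'); im,D=vision.get_image('wrist'); np.save(f'pics/wrist{tag}.npy',D); cv2.imwrite(f'pics/wrist{tag}.png',im); crop(im,180,325,90,250,5,f'pics/wrist{tag}c.png',1.4)
C=cloud(p,D); yaw=.561; xv=np.array([np.cos(yaw),np.sin(yaw),0]); yv=np.array([np.sin(yaw),-np.cos(yaw),0]); O=np.array([476,-336.5,0])
q=C[60:260,190:315].reshape(-1,3); g=np.c_[(q-O)@xv,(q-O)@yv,q[:,2]]
for nm,z0,z1 in(('cheek tops',131,137.5),('xbar',T[2]-46.5,T[2]-40.5),('coltop',T[2]-134,T[2]-129)):
    k=g[(g[:,2]>z0)&(g[:,2]<z1)&(abs(g[:,0])<60)&(abs(g[:,1])<50)]; print(nm,len(k),np.percentile(k,[1,50,99],axis=0).round(1).tolist())
E
python3 ch.py 21
```

```text
t 17.32 pos [ 475.7 -335.3  335.5] yaw 0.563 F [-0.   0.6 -2.7] w 54.8 | slide [-1.1  1.3  0.5] turn 0.002
cheek tops 369 [[-30.1, -29.6, 131.3], [40.3, -2.3, 134.3], [45.2, 23.5, 136.0]]
xbar 2695 [[-27.3, -29.3, 289.4], [7.7, -1.9, 292.1], [34.2, 25.6, 294.7]]
coltop 302 [[-6.0, -34.0, 202.2], [8.3, -16.9, 203.8], [12.7, 29.4, 205.7]]
```

View pics/wrist21c.png

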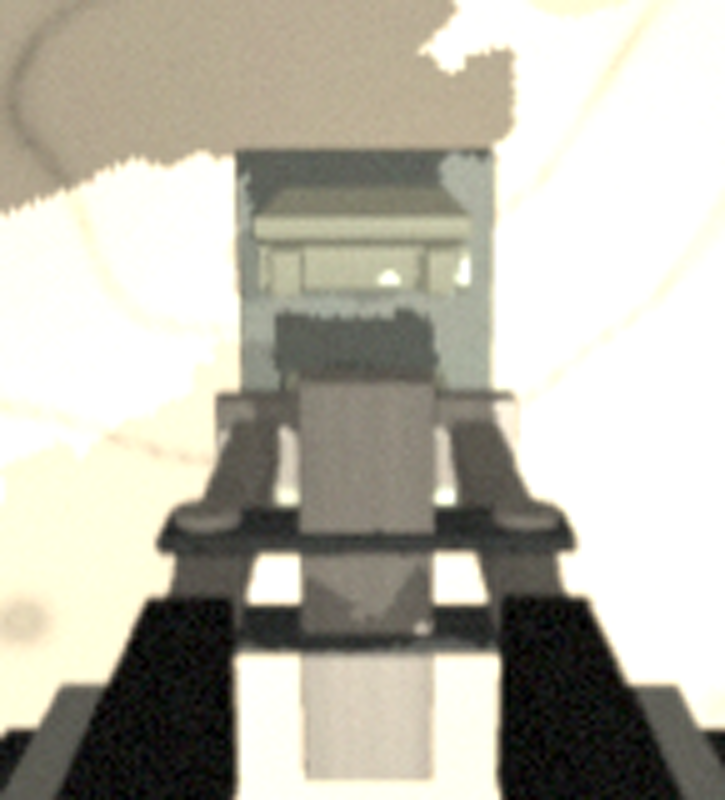

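Pliers and stand are lined up (centre lines at x≈366 and 362 in the crop). I'll go down.

play_rows(slide=[[0,0,20],[0,0,50],[0,0,80],[0,0,110],[0,0,130]], turn=[0,0,0,0,0], fingers=[0.64,0.64,0.64,0.64,0.64])

```text
clock: 18.0
eef_pos: [475.8, -333.4, 204.4]
tool_rot: [-3.139, -0.001, 0.565]
force: [0.3, -1.0, -3.3]
width: 54.5
```

```bash
python3 ch.py 22
```

```text
t 18.0 pos [ 475.8 -333.4  204.4] yaw 0.565 F [ 0.3 -1.  -3.3] w 54.5 | slide [  -2.     2.5 -130.6] turn 0.004
cheek tops 1265 [[-38.0, -30.0, 131.3], [34.5, -3.7, 134.2], [45.1, 23.4, 135.9]]
xbar 2710 [[-26.4, -30.9, 158.5], [9.0, -3.5, 161.0], [35.3, 23.8, 163.7]]
coltop 275 [[-5.2, -35.7, 71.0], [9.3, -12.1, 72.9], [45.2, 27.2, 75.2]]
```

View pics/wrist22c.png

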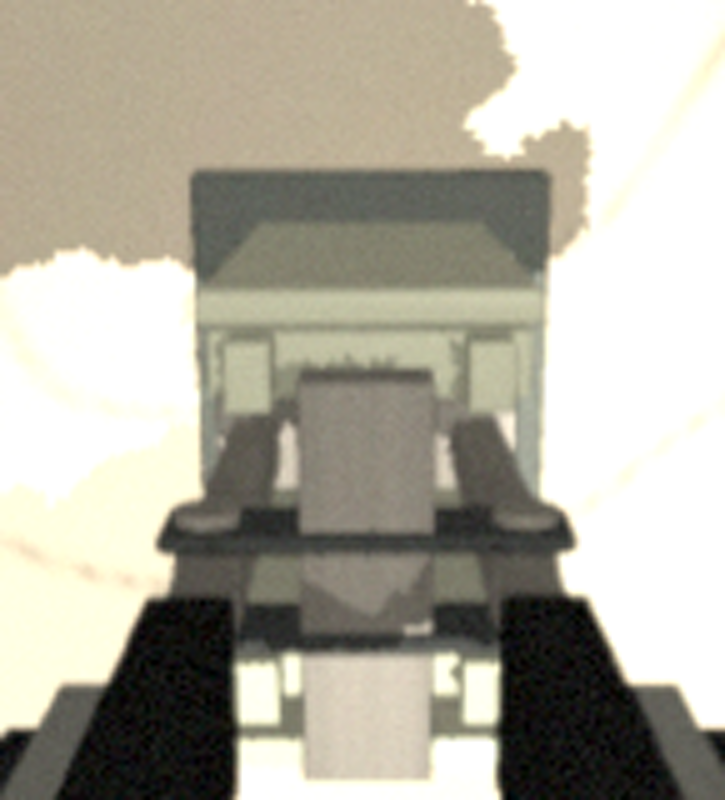

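Crossbar and cheek centres agree within 1 mm in both axes. I'll lower it into the notch.

play_rows(slide=[[0,0,8],[0,0,14],[0,0,19],[0,0,23],[0,0,23]], turn=[0,0,0,0,0], fingers=[0.64,0.64,0.64,0.64,0.64])

```text
clock: 18.68
eef_pos: [474.5, -332.5, 179.1]
tool_rot: [-3.135, 0.0, 0.565]
force: [0.8, 0.1, -2.2]
width: 54.6
```

```bash
python3 ch.py 23
```

```text
t 18.68 pos [ 474.5 -332.5  179.1] yaw 0.565 F [ 0.8  0.1 -2.2] w 54.6 | slide [  -1.6    3.3 -156. ] turn 0.004
cheek tops 4225 [[-37.6, -31.0, 131.3], [12.1, -5.1, 135.0], [45.2, 22.9, 137.4]]
xbar 4227 [[-37.6, -31.5, 132.8], [11.4, -5.2, 135.2], [44.9, 22.7, 138.2]]
coltop 155 [[-6.1, -37.7, 45.7], [3.2, -5.9, 47.6], [45.3, 23.0, 49.7]]
```

View pics/wrist23c.png

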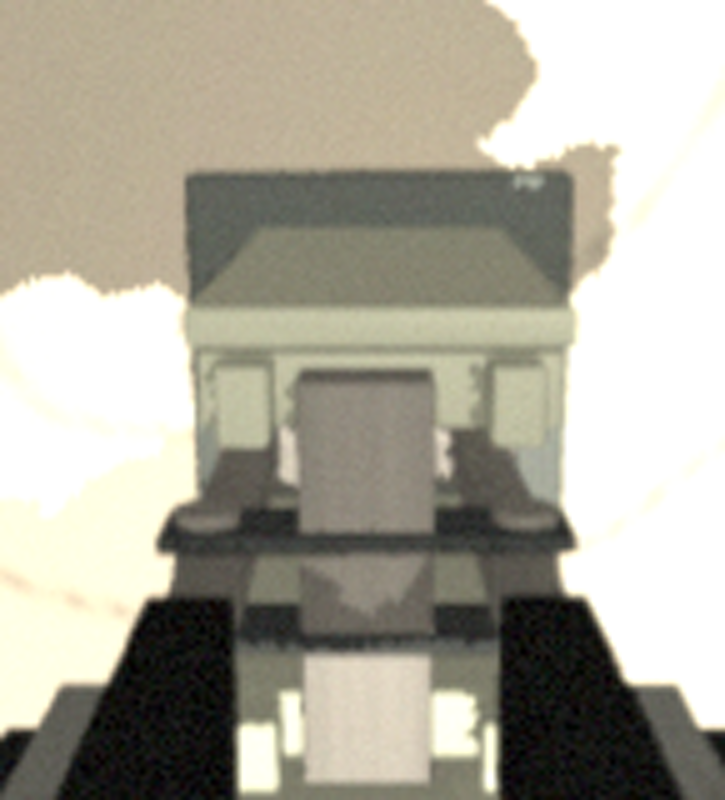

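The crossbar is about 2 mm left of the notch centre (gaps 28 and 57 px). I'll shift +2 in y and finish lowering.

play_rows(slide=[[0,1,0],[0,2,0],[0,2,1.5],[0,2,2.5],[0,2,2.5]], turn=[0,0,0,0,0], fingers=[0.64,0.64,0.64,0.64,0.64])

```text
clock: 19.35
eef_pos: [476.3, -334.4, 177.8]
tool_rot: [-3.137, -0.001, 0.565]
force: [-0.1, 1.4, 6.5]
width: 54.5
```

```bash
python3 ch.py 24
```

```text
t 19.35 pos [ 476.3 -334.4  177.8] yaw 0.565 F [-0.1  1.4  6.5] w 54.5 | slide [  -1.9    1.  -157.2] turn 0.004
cheek tops 4472 [[-38.0, -30.1, 131.3], [11.5, -2.5, 134.4], [45.2, 24.1, 137.1]]
xbar 4411 [[-38.0, -30.1, 131.6], [11.5, -2.5, 134.4], [45.2, 24.0, 137.0]]
coltop 101 [[-6.7, -35.0, 44.8], [0.1, -17.9, 46.1], [6.2, 15.2, 48.5]]
```

View pics/wrist24c.png

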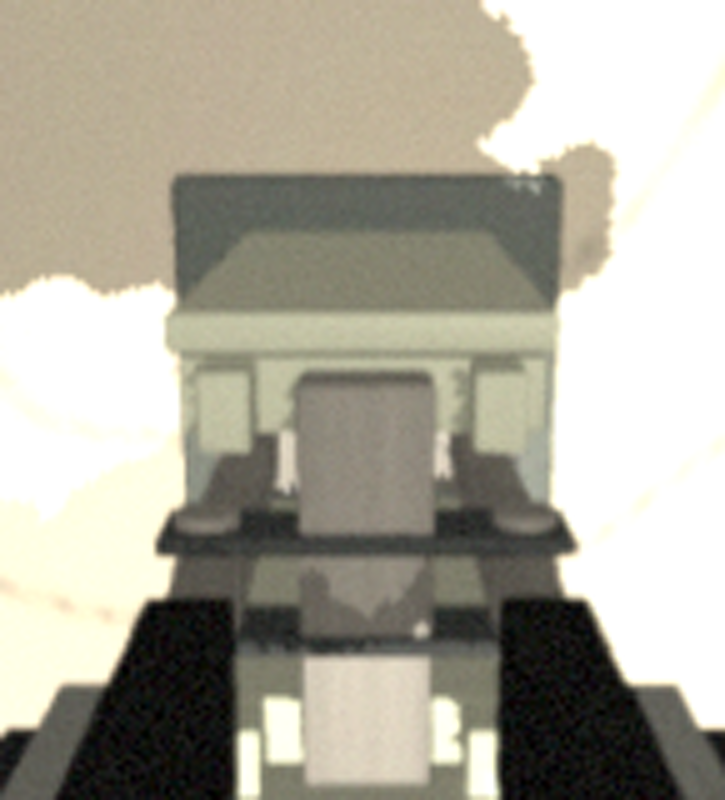

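Crossbar is centred in the notch and carried by the stand (+6.5 N). I'll release gently.

play_rows(slide=[[0,0,0],[0,0,0],[0,0,0],[0,0,0],[0,0,0]], turn=[0,0,0,0,0], fingers=[0.68,0.72,0.78,0.9,1])

```text
clock: 20.02
eef_pos: [476.4, -334.6, 178.0]
tool_rot: [-3.137, -0.001, 0.565]
force: [-0.4, 0.7, 0.7]
width: 85.5
```

```bash
python3 ch.py 25
```

```text
t 20.02 pos [ 476.4 -334.6  178. ] yaw 0.565 F [-0.4  0.7  0.7] w 85.5 | slide [  -2.     0.9 -157. ] turn 0.004
cheek tops 4658 [[-38.3, -29.9, 131.3], [10.3, -3.0, 134.4], [45.3, 24.0, 137.1]]
xbar 4594 [[-38.3, -29.8, 131.7], [10.3, -3.0, 134.4], [45.1, 23.8, 137.1]]
coltop 15 [[-6.3, 10.9, 45.2], [-0.4, 11.0, 47.2], [39.6, 22.7, 48.2]]
```

View pics/wrist25.png

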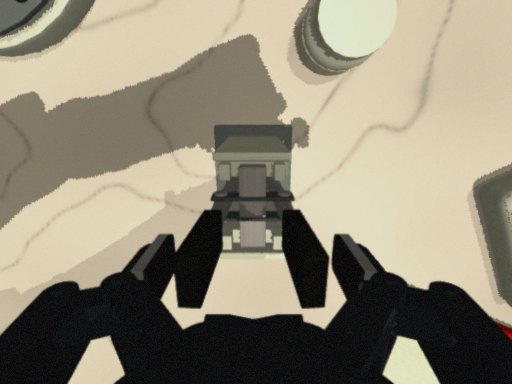

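Released; the handles sit clear between the fingers. I'll rise straight up and then check everything.

play_rows(slide=[[0,-1,-10],[0,-1,-30],[0,-1,-55],[0,-1,-80],[0,-1,-105]], turn=[0,0,0,0,0], fingers=[1,1,1,1,1])

```text
clock: 20.7
eef_pos: [476.1, -334.1, 284.7]
tool_rot: [-3.138, -0.001, 0.565]
force: [0.1, 0.3, 0.1]
width: 85.4
```

play_rows(slide=[[-25,0,-15],[-55,0,-15],[-85,0,-15],[-85,0,-15],[-85,0,-15]], turn=[0,0,0,0,0], fingers=[1,1,1,1,1])

```text
clock: 21.32
eef_pos: [405.2, -379.1, 300.1]
tool_rot: [-3.138, -0.002, 0.566]
force: [0.7, -0.6, 0.9]
width: 85.4
```

```bash
python3 look.py 26 wrist scene side; python3 - <<'E'
from h import *
from pl import handles
p=np.load('pics/wrist26p.npy',allow_pickle=True).item(); im=cv2.imread('pics/wrist26.png'); D=np.load('pics/wrist26.npy')
handles(im,p,(200,320,40,200),225)
s=cv2.imread('pics/side26.png'); crop(s,185,330,105,270,4.5,'pics/s26c.png',1.7)
E
```

```text
t 21.32 pos [ 405.2 -379.1  300.1] yaw 0.566 F [ 0.7 -0.6  0.9] w 85.4 | slide [ 300.1 -306.3   69.7] turn 0.727
[ 12  36  24  35 721]
rect ((464.63134765625, -313.3798522949219), (24.8908634185791, 17.782146453857422), 29.99396514892578)
[ 71  36  23  34 578]
rect ((489.161376953125, -351.5155334472656), (24.1817569732666, 16.86721420288086), 32.40031051635742)
```

View pics/wrist26.png

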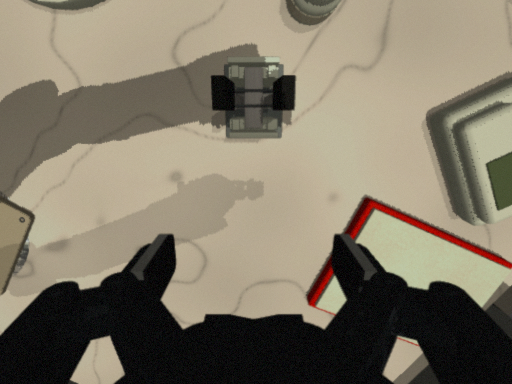

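View pics/s26c.png

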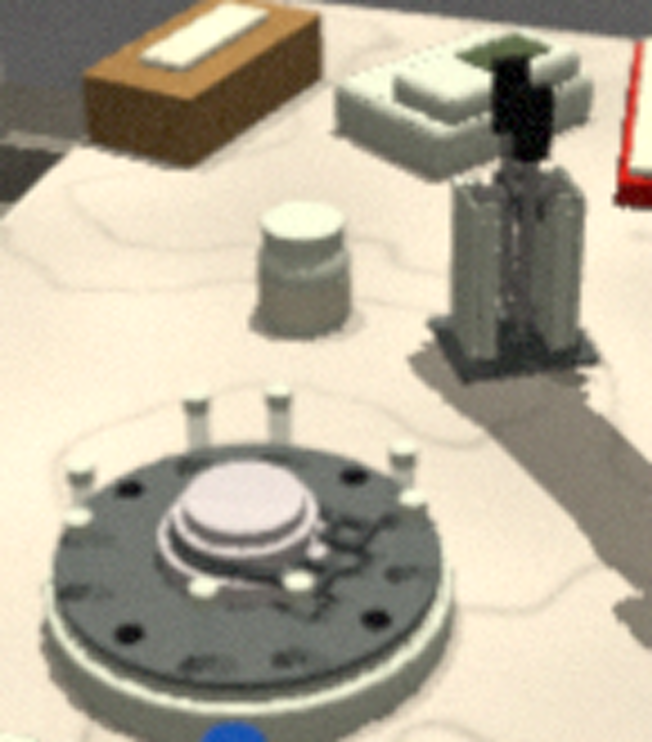

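View pics/scene26.png

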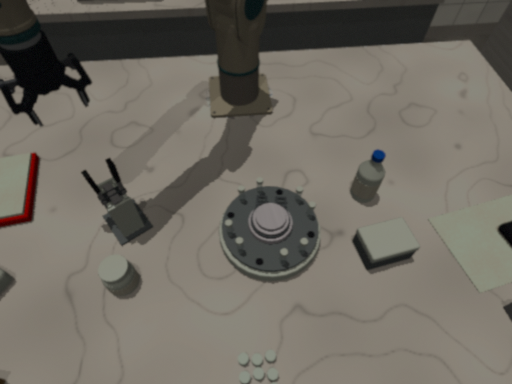

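```bash
python3 - <<'E'
from h import *
for tag,T in(('1',None),('26',None)):
    p=np.load('pics/wrist26p.npy',allow_pickle=True).item() if tag=='26' else None
    if p is None:
        p=vision.camera_params('wrist'); p['position']=np.array([481.81,-327.14,433.0]); p['rotation']=np.array([-0.2864,0.00156,-1.00808])
    D=np.load('pics/wrist26.npy' if tag=='26' else 'pics/w1.npy'); C=cloud(p,D); yaw=.5635; xv=np.array([np.cos(yaw),np.sin(yaw),0]); yv=np.array([np.sin(yaw),-np.cos(yaw),0]); O=np.array([476,-336.5,0])
    q=C[30:180,190:330].reshape(-1,3); g=np.c_[(q-O)@xv,(q-O)@yv,q[:,2]]
    for nm,z0,z1 in(('tops',218,230),('cheek',131,136)):
        for s in(-1,1):
            k=g[(g[:,2]>z0)&(g[:,2]<z1)&(abs(g[:,0])<60)&(abs(g[:,1])<50)&(g[:,1]*s>0)]; print(tag,nm,s,len(k),np.percentile(k,[2,50,98],axis=0).round(1).tolist())
E
python3 -c "
from h import *
a=cv2.imread('pics/scene0.png').astype(int);b=cv2.imread('pics/scene26.png').astype(int)
d=abs(a-b).max(2)
for n,(x0,x1,y0,y1) in dict(bottle=(350,390,148,206),tipbox=(352,420,215,270),jar=(95,142,252,300)).items(): print(n,d[y0:y1,x0:x1].mean().round(1),(d[y0:y1,x0:x1]>40).sum())"
```

```text
1 tops -1 535 [[-10.4, -33.0, 219.3], [2.4, -27.3, 224.3], [14.7, -22.0, 225.6]]
1 tops 1 540 [[-10.4, 20.9, 219.1], [2.3, 26.0, 224.2], [14.7, 31.8, 225.7]]
1 cheek -1 1121 [[-39.1, -28.6, 132.1], [4.3, -8.8, 134.3], [44.7, -0.2, 135.8]]
1 cheek 1 964 [[-39.1, 0.8, 132.2], [5.9, 8.0, 134.4], [44.6, 23.5, 135.8]]
26 tops -1 542 [[-9.8, -35.2, 219.6], [3.6, -29.5, 224.2], [15.9, -24.2, 225.7]]
26 tops 1 540 [[-9.7, 18.8, 219.7], [3.5, 24.0, 224.1], [15.9, 29.6, 225.7]]
26 cheek -1 1186 [[-39.1, -28.7, 132.5], [8.4, -9.8, 134.3], [45.6, -0.9, 135.8]]
26 cheek 1 871 [[-39.1, 0.1, 131.8], [8.4, 6.7, 134.3], [45.5, 23.2, 135.7]]
bottle 1.4 0
tipbox 1.5 0
jar 1.4 0
```

```bash
python3 -c "
from h import *
print(ctrl.finish_job())"
```

```text
the job is handed in; nothing more can be done
None
```

The ring is closed and flat in the groove, the pliers are back in their stand, and the job was handed in after about 21 of the 58 s allowed. No verdict is reported, so what follows are my own camera measurements.

**What I did:** I took the pliers from the stand and put the pins into the ring's eyes. After spreading both arms I pushed the ring toward its back, and the back dropped past the collar. I then pressed the eyes down to the seat and pulled the ring toward its eyes. When I began letting the arms close, the ring drifted about 2 mm back. I pulled it home again before closing it fully, then hung the pliers up and released them.

**Last checks:**
- **Ring:** The ring's top measured about 72 mm all round, which is home height. Its centre was about 0.4 mm off the hub's axis, and the eyes were back at their closed spacing. I took these right after the pins came out. I did not measure the ring again after hanging up the pliers, but the final side picture shows it in the groove.
- **Pliers:** The handle tops are at the same height as at the start (224 mm), and within about 2 mm of where they were sideways.
- **Bystanders:** In the scene camera, the bottle, tip box and jar show no change from the start.
- **Gripper:** It is open and clear of everything.

**Disagreement:** The arm's measured position differed by up to about 3 mm from the pose where I had picked the pliers up. The camera view of the crossbar against the notch also disagreed with it, so I lined up by the camera. That needed one 2 mm sideways correction in the notch before releasing.

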